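# Set up the heated shaker for a vial incubation

### The job

Set up the heated shaker for an incubation: first seat the empty aluminium block fully on the platform over its two pins, then stand every amber vial on the bench fully home in a well of its own (any well). After that lay the amber cover plate across the two end brackets and press it down until it has snapped under both spring catches and lies level, and finally press the green start button right in and let it go. Leave the flask and the beaker as they are.

Things in the scene. Friction and masses are not known exactly. Their poses are not given: they have to be found in the camera images.
- shaker: heated laboratory shaker, fixed on the bench: white housing 180 mm deep (x) and 220 mm wide (y); front deck 46 mm high with green start button, display and black knob; behind it the platform (see seat) between two tall grey end brackets (see ledges). Origin on the bench under the middle of the platform; x points to its back, away from the front deck, y along the platform, z up
- seat (a point): centre of the platform's top, 58 mm above the bench, axes as the shaker's. Two upright steel pins (10 mm in diameter, 10 mm tall, tapered tops) stand on the platform at y = +50 and y = -50 mm from here, x = 0. The brackets' inner faces are at y = +84 and -84 mm
- ledges (a point): point midway between the bracket ledges at their height, 162 mm above the bench; axes as the shaker's. Each bracket is 76 mm wide (x); its ledge runs from y = 84 to 93.5 mm between flared cheeks 64 mm apart, then an end wall up to 22 mm above the ledge. In each end wall a spring catch: a 12 mm steel ball nose juts 4 mm inward, centre 11 mm above the ledge, and yields outward
- block_center (a point): centre (half-way up) of the loose bare aluminium vial block: 58 mm (x) by 160 mm (y) by 58 mm tall, about 0.8 kg, four wells in a row along y in its top. Two holes 13 mm wide and 12 mm deep in its underside, at y = +50 and -50 mm, take the shaker's pins, either way round. Stands on the bench at the start; seated, its top is 116 mm above the bench, 4 mm clear of each bracket
- well_0 (a point): mouth of a well of the block, at the level of its top face, y = -60 mm along the block: 30.5 mm in diameter, 42 mm deep, wells 40 mm apart. A vial that is home stands on the well's floor with 43 mm of it showing, its centre 0.5 mm above this point
- well_1 (a point): mouth of a well of the block, at the level of its top face, y = -20 mm along the block: 30.5 mm in diameter, 42 mm deep, wells 40 mm apart. A vial that is home stands on the well's floor with 43 mm of it showing, its centre 0.5 mm above this point
- well_2 (a point): mouth of a well of the block, at the level of its top face, y = 20 mm along the block: 30.5 mm in diameter, 42 mm deep, wells 40 mm apart. A vial that is home stands on the well's floor with 43 mm of it showing, its centre 0.5 mm above this point
- well_3 (a point): mouth of a well of the block, at the level of its top face, y = 60 mm along the block: 30.5 mm in diameter, 42 mm deep, wells 40 mm apart. A vial that is home stands on the well's floor with 43 mm of it showing, its centre 0.5 mm above this point
- vial_0_center (a point): amber glass vial, white screw cap, paper label, standing on the bench at the start: 85 mm tall, body 28 mm in diameter up to 64 mm above its foot, cap 25 mm, foot edge bevelled; about 70 g. The point is its centre (42.5 mm above its foot), z along its axis to the cap. Two to four vials are present; an absent one is given as None
- vial_1_center (a point): amber glass vial, white screw cap, paper label, standing on the bench at the start: 85 mm tall, body 28 mm in diameter up to 64 mm above its foot, cap 25 mm, foot edge bevelled; about 70 g. The point is its centre (42.5 mm above its foot), z along its axis to the cap. Two to four vials are present; an absent one is given as None
- vial_2_center (a point): amber glass vial, white screw cap, paper label, standing on the bench at the start: 85 mm tall, body 28 mm in diameter up to 64 mm above its foot, cap 25 mm, foot edge bevelled; about 70 g. The point is its centre (42.5 mm above its foot), z along its axis to the cap. Two to four vials are present; an absent one is given as None
- vial_3_center (a point): amber glass vial, white screw cap, paper label, standing on the bench at the start: 85 mm tall, body 28 mm in diameter up to 64 mm above its foot, cap 25 mm, foot edge bevelled; about 70 g. The point is its centre (42.5 mm above its foot), z along its axis to the cap. Two to four vials are present; an absent one is given as None
- cover_handle (a point): loose cover plate of clear amber plastic, 60 (x) by 182 (y) by 6 mm, about 0.2 kg, lying on the bench; the point is the centre of its black bar handle (14 wide in x, 70 long, 20 mm tall), 16 mm above the plate's underside; z up. Its ends go on the ledges, either way round, just over the vials' caps. Unpressed it rests on one or both noses, 7 to 16 mm too high; 5 to 15 N downward snaps it in
- start (a joint): start button's travel (m): 0 = out, 0.006 = fully in; springs back; 5 N pushes it fully in. Green, 22 mm in diameter, in a round black housing on the front deck
- start_top (a point): centre of the top face of the start button (64 mm above the bench when out); moves with it
- flask: conical flask, 62 mm in diameter, 104 mm tall, to the right behind the vials; bystander. Origin at its foot
- beaker: small beaker, 46 mm in diameter, 58 mm tall, to the right behind the vials; bystander. Origin at its foot
Not all that is in view belongs to the job. What is shaped like the part that bears vial_1_center but blue or purple is not meant.

How it is judged:
On the way, in this order (a step that is already met when the one before it is completed fails the run):
1. the empty block sits fully home on the platform's pins (horizontal distance between block_center and seat below 0.004 m and z of block_center in the frame of shaker between 0.0855 and 0.089 m and angle between block_center's own z axis and vertical below 0.03 rad and angle between the x axis of block_center and the x axis of shaker, either way round below 0.05 rad), for 0.2 s.
2. every vial present stands fully home in a well of the seated block (all of step 1 and (horizontal distance between vial_0_center and well_0 below 0.004 m or horizontal distance between vial_0_center and well_1 below 0.004 m or horizontal distance between vial_0_center and well_2 below 0.004 m or horizontal distance between vial_0_center and well_3 below 0.004 m) and z of vial_0_center in the frame of block_center between 0.027 and 0.0325 m and angle between each of vial_0_center, vial_1_center, vial_2_center, vial_3_center's own z axis and vertical below 0.1 rad and (horizontal distance between vial_1_center and well_0 below 0.004 m or horizontal distance between vial_1_center and well_1 below 0.004 m or horizontal distance between vial_1_center and well_2 below 0.004 m or horizontal distance between vial_1_center and well_3 below 0.004 m) and z of vial_1_center in the frame of block_center between 0.027 and 0.0325 m and (horizontal distance between vial_2_center and well_0 below 0.004 m or horizontal distance between vial_2_center and well_1 below 0.004 m or horizontal distance between vial_2_center and well_2 below 0.004 m or horizontal distance between vial_2_center and well_3 below 0.004 m) and z of vial_2_center in the frame of block_center between 0.027 and 0.0325 m and (horizontal distance between vial_3_center and well_0 below 0.004 m or horizontal distance between vial_3_center and well_1 below 0.004 m or horizontal distance between vial_3_center and well_2 below 0.004 m or horizontal distance between vial_3_center and well_3 below 0.004 m) and z of vial_3_center in the frame of block_center between 0.027 and 0.0325 m), for 0.2 s.
3. the cover plate lies level on both ledges, under both catches, over the loaded block (all of step 2 and horizontal distance between cover_handle and ledges below 0.004 m and z of cover_handle in the frame of ledges between 0.0145 and 0.0175 m and angle between cover_handle's own z axis and vertical below 0.02 rad and angle between the x axis of cover_handle and the x axis of shaker, either way round below 0.05 rad), for 0.3 s.
4. the start button is pressed right in with the cover in place (all of step 3 and value of joint start above 0.0045 m), for 0.05 s.
At the end, for the whole second after the job is handed in: block home on the pins (4 mm, 2 mm of height, 0.05 rad), every vial present upright on the floor of a well (4 mm), cover level on both ledges under the catches (4 mm, 1.5 mm of height, 0.02 rad), start button out again, all released and at rest (all of step 3 and value of joint start below 0.0015 m and linear speed of each of cover, block below 0.02 m/s); the robot touches nothing.
It fails at once if the flask or the beaker is shoved more than 4 cm or knocked over ((distance of flask from where it was at the start of the episode above 0.04 m or angle between flask's own z axis and vertical above 0.5 rad) or (distance of beaker from where it was at the start of the episode above 0.04 m or angle between beaker's own z axis and vertical above 0.5 rad)).
Of vial_0, vial_1, vial_2, vial_3 only 2 to 4 are there at a start; the rules pass over those that are not, and their reading is None.
At some moment in a run one of cover may be knocked a few centimetres aside while the robot is not near it.
It also fails if it takes over 210 s, if anything falls off the work surface, if the arm or the gripper's body presses on something with over 40 N, if the wrist force passes 120 N, or if a joint passes its speed limit or range.

### The arm

A 6-joint arm with a two-finger parallel gripper is mounted at the origin on a cart in front of the work surface, level with it; the furniture and walls round the work are solid. World frame = base frame: x ahead of the robot, y to its left, z up, the work surface at z = 0. Lengths are in m, angles in rad, forces in N, time in s.
With the tool pointing down it reaches from about 0.275 to 0.725 m from the base axis. Payload 15.9 kg.
Tool frame: the origin (TCP) lies between the finger pads; the fingertips stand nose_length ahead of it and the grasp point (between the pads) lies 3 mm ahead of it (nose_length is the distance from the TCP to the fingertips, in m); z points along the fingers, y is the direction in which the jaws open and shut (so a half turn about z gives the same grasp; the last joint's range is limited). The gripper opens to 85 mm and grips with 20 to 120 N. Pads are 22 mm wide; open, the fingers measure 114 mm over their backs; the gripper's body (76 mm by 85 mm) begins 54 mm behind the grasp point. The pads swing forward as they close: fully open they stand 13 mm farther back than shut.
Start: joints at [1.328, 0.213, -0.034, 1.323, 0, 1.571], TCP at [0.12, 0.485, 0.253] pointing down, gripper open.
Joint ranges: [-2.98, 2.98], [-0.74, 1.72], [-1.14, 1.35], [-2.1, 2.04], [-1.57, 1.44], [-3.14, 3.14]. Speed limits (rad/s): [1.89, 1.89, 2.39, 2.57, 3.14, 3.14].

### API

Orientations are given as a rotation vector (axis times angle).
In Python, from rig import * gives the robot as it stands.
- The arm moves only by the tool carry_out, never from a script. Its argument "series" is a list of rows, each an object of numbers: "x", "y", "z": the shift along the world's x, y, z in cm; "ax", "ay", "az": the turn, a rotation vector about the world's x, y, z in rad. A call has 1 to 20 rows; each row is the pose to reach, as a shift and turn from the pose measured when the call began; what a row does not reach only later rows make up. A row lasts 1/10 s, in which the tool goes at most 50 mm and 8.59 degrees, less where a joint would pass 70% of its speed; a pose out of reach is approached as far as the arm can. A call with a gripper value outside its range is refused whole. "gripper" is the opening, from 0 (shut) to 1 (fully open), set as the call begins (left out, the last holds). The fingers move at their own pace and stop on an object; the grip force is fixed at half the most. Time passes only in rows, so rows that repeat a pose let the fingers close. It gives the time, the measured TCP pose, the force and the opening at its end, in the units of the state.
- get_obs(): the state, without advancing time (a new reading comes with each control period).
- grab_frame(name): name is "scene" or "top" or "wrist"; returns the picture (400x640x3 uint8, blue, green, red); there is no depth.
- camera_model(name): a dict with "intrinsics" (3x3 intrinsics, pixels), "R" (3x3) and "t" (3): a world point X has camera coordinates R X + t. Camera axes: x right, y down, z forward; pixel columns grow to the right and rows downward; lengths in m; the calibration is good to about 2 mm. A picture is of the moment at which its call begins: read the wrist's pose just before it. camera_model takes no time and is no camera call; for the wrist camera it gives the pose at the moment of the call.
- job_done(): hands the job in, once; it reports no verdict.
The state is a dict: "time_s": time; "q": joint angles; "qvel": joint speeds; "tau": joint torques, N m; "ee_pos": TCP position; "orientation": TCP orientation; "force": force on the tool from outside, world axes, zero at the start; "ft_torque": the same for the moment, N m; "width": finger opening in m.
Only numpy, scipy, OpenCV 4.12 (cv2) and the standard library are available. Lean on these libraries where they do the work, as an engineer would, in place of code of your own. Each camera call takes 0.05 s, during which the arm holds its last target.

## Working session

There is one attempt and no reset: what is moved stays moved. The work goes in short steps, Python scripts to look and compute and a tool call to move; the robot and the scene stay as the last step left them, time stands still between calls to the robot, and variables do not carry over. Pictures are saved under pics/ and viewed, and the job is handed in when it is done.

Besides the shell and the picture viewer there is one more tool, called after ">>>" as name(argument=value, ...), one argument or row to a line, values as JSON. carry_out: Moves the arm, as the interface text tells. Its arguments: {"type":"object","properties":{"series":{"type":"array"},"gripper":{"type":"number"}},"required":["series"]}

```bash
ls; mkdir -p pics; cat > h.py <<'E'
from rig import *
import numpy as np, cv2
def snap(n,f):
    m=camera_model(n); im=grab_frame(n); im=np.asarray(im); cv2.imwrite('pics/'+f,im); return im,m
def P(m,X):
    c=np.array(m['R'])@np.array(X)+np.array(m['t']); p=np.array(m['intrinsics'])@c; return p[:2]/p[2]
def ray(m,u,v):
    R=np.array(m['R']);t=np.array(m['t']);d=R.T@np.linalg.inv(np.array(m['intrinsics']))@np.array([u,v,1.]); return -R.T@t,d
def atz(m,u,v,z):
    o,d=ray(m,u,v); return o+d*(z-o[2])/d[2]
def tri(obs):
    A=np.zeros((3,3));b=np.zeros(3)
    for m,(u,v) in obs:
        o,d=ray(m,u,v);d=d/np.linalg.norm(d);M=np.eye(3)-np.outer(d,d);A+=M;b+=M@o
    return np.linalg.solve(A,b)
E
python3 - <<'E'
from h import *
o=get_obs(); print(o)
for n in ['scene','top','wrist']:
    im,m=snap(n,n+'0.png'); print(n,m)
E
```

```text
pics
{'time_s': 0.0, 'q': array([ 1.32803094e+00,  2.13361984e-01, -3.50756739e-02,  1.32349794e+00,
       -1.41694559e-05,  1.57078806e+00]), 'qvel': array([ 1.98251317e-03, -1.50729441e-04, -2.66088579e-04,  7.25847557e-04,
       -2.61285701e-04,  1.94602315e-05]), 'tau': array([ 2.08562924e-03, -6.86152482e+01,  4.87118304e+01,  1.71073247e-02,
        1.12283751e-04,  2.15897052e-05]), 'ee_pos': array([0.12012015, 0.48502327, 0.25280666]), 'orientation': array([-3.80371289e-01, -3.11835542e+00,  1.77901504e-03]), 'force': array([ 0.29500556, -0.65017053,  0.14296427]), 'ft_torque': array([-0.01458833,  0.02294069, -0.01319547]), 'width': 0.08524625802462993}
scene {'intrinsics': array([[388.23322368,   0.        , 326.24403667],
       [  0.        , 388.23322368, 196.27866789],
       [  0.        ,   0.        ,   1.        ]]), 'R': array([[ 0.57362763, -0.81899956,  0.01382267],
       [-0.60143962, -0.43258467, -0.67167022],
       [ 0.55607709,  0.3769751 , -0.7407213 ]]), 't': array([-0.33968703,  0.42978167,  0.89652632])}
top {'intrinsics': array([[418.80798701,   0.        , 316.24115102],
       [  0.        , 418.80798701, 197.71362288],
       [  0.        ,   0.        ,   1.        ]]), 'R': array([[ 0.02000964, -0.99976714,  0.00807963],
       [-0.99264105, -0.02083105, -0.11928881],
       [ 0.11942934, -0.00563325, -0.99282672]]), 't': array([-0.0221606 ,  0.58419514,  1.23149825])}
wrist {'intrinsics': array([[342.98413452,   0.        , 319.26124661],
       [  0.        , 342.98413452, 199.15163421],
       [  0.        ,   0.        ,   1.        ]]), 'R': array([[ 0.23977882,  0.97082694, -0.0010819 ],
       [ 0.93413143, -0.23041182,  0.27259651],
       [ 0.26439476, -0.06637351, -0.96212783]]), 't': array([-0.50001513, -0.03548859,  0.37891158])}
```

View pics/scene0.png

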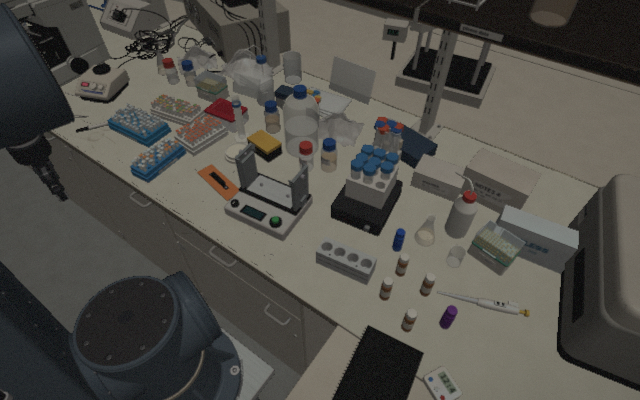

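View pics/top0.png

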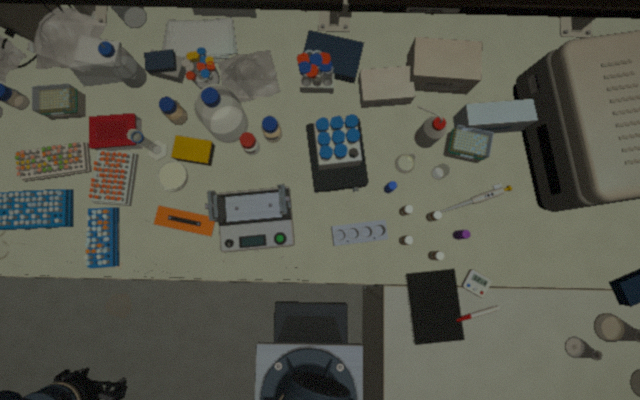

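View pics/wrist0.png

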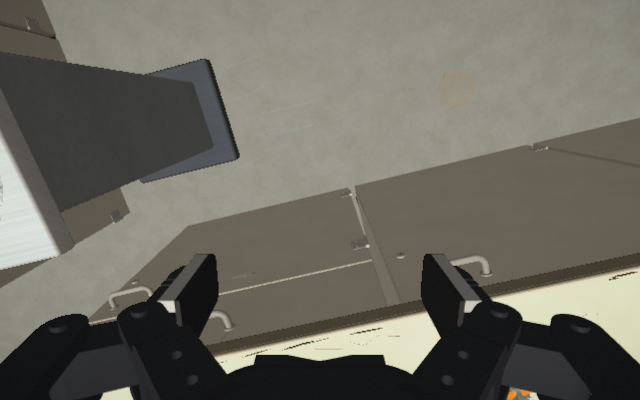

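```bash
python3 - <<'E'
import cv2
a=cv2.imread('pics/top0.png'); b=cv2.imread('pics/scene0.png')
z=lambda im,x,y,w,h,k:cv2.convertScaleAbs(cv2.resize(im[y:y+h,x:x+w],None,fx=k,fy=k,interpolation=cv2.INTER_CUBIC),alpha=1.5)
cv2.imwrite('pics/t1.png',z(a,150,180,160,80,5))
cv2.imwrite('pics/t2.png',z(a,325,145,160,120,5))
cv2.imwrite('pics/s1.png',z(b,190,140,130,100,6))
cv2.imwrite('pics/s2.png',z(b,310,180,160,160,3.75))
E
```

```text
(no output)
```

View pics/t1.png

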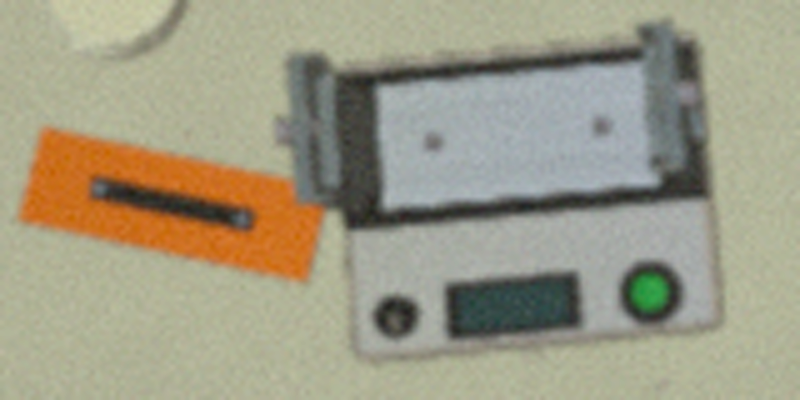

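View pics/t2.png

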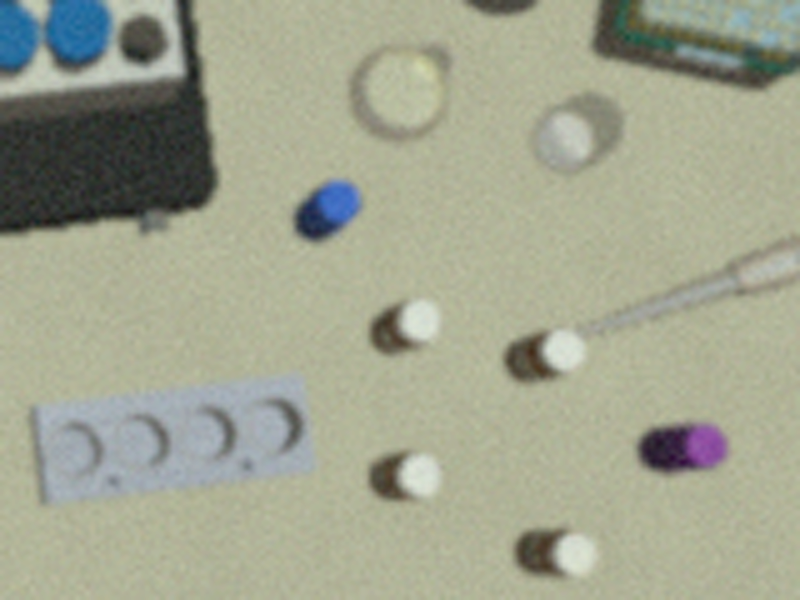

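View pics/s1.png

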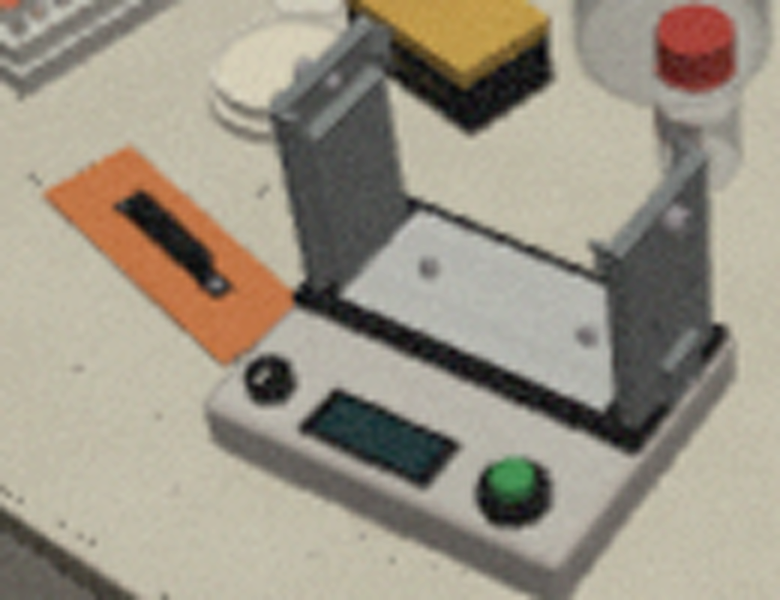

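View pics/s2.png

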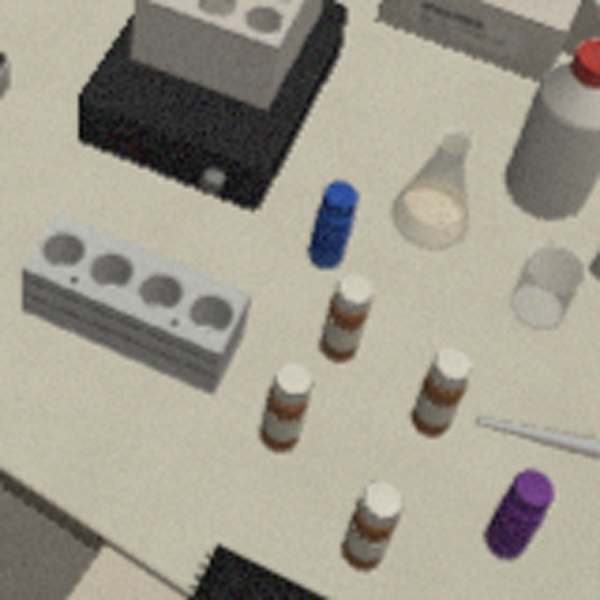

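```bash
cat >> h.py <<'E'
C={n:camera_model(n) for n in('top','scene')}
def zt1(U,V): return ((U+.5)/5-.5+150,(V+.5)/5-.5+180)
def zt2(U,V): return ((U+.5)/5-.5+325,(V+.5)/5-.5+145)
def zs1(U,V): return ((U+.5)/6-.5+190,(V+.5)/6-.5+140)
def zs2(U,V): return ((U+.5)/3.75-.5+310,(V+.5)/3.75-.5+180)
E
python3 - <<'E'
from h import *
np.set_printoptions(precision=4,suppress=True)
def T(n,a,b):
    X=tri([(C['top'],a),(C['scene'],b)]); print(n,X, P(C['top'],X)-a)
for n in C: print(n,-np.array(C[n]['R']).T@C[n]['t'])
T('pinL',zt1(433,141),zs1(429,266));T('pinR',zt1(601,125),zs1(587,335))
T('button',zt1(649,291),zs1(512,477))
T('hL',zt1(99,188),zs1(132,203));T('hR',zt1(244,218),zs1(218,285))
T('cov TL',zt1(43,129),zs1(130,148));T('cov BL',zt1(20,219),zs1(44,193));T('cov BR',zt1(307,281),zs1(228,363))
T('v A',zt2(418,321),zs2(353,290));T('v B',zt2(563,351),zs2(451,363));T('v C',zt2(419,475),zs2(293,380));T('v D',zt2(574,554),zs2(381,500))
T('blk TL',zt2(38,407),zs2(62,218));T('blk TR',zt2(302,375),zs2(249,294));T('blk BL',zt2(44,495),zs2(25,268));T('BR',zt2(312,468),zs2(217,349))
T('dot1',zt2(114,482),zs2(74,280));T('dot2',zt2(248,465),zs2(174,322))
T('flask',zt2(405,92),zs2(455,140)); T('ballL',zt1(283,130),zs1(333,79))
E
```

```text
top [ 0.4333 -0.003   1.2925]
scene [-0.0452 -0.4303  0.9574]
pinL [0.5468 0.224  0.0646] [ 0.2396 -0.2084]
pinR [0.5584 0.1259 0.0627] [ 0.2077 -0.1754]
button [0.4614 0.0944 0.0661] [ 0.1922 -0.1696]
hL [0.5194 0.4354 0.0119] [ 0.5277 -0.4676]
hR [0.5018 0.3469 0.0128] [ 0.1445 -0.1306]
cov TL [0.5548 0.4742 0.007 ] [ 0.3302 -0.2878]
cov BL [0.4987 0.4847 0.0082] [ 0.1486 -0.1335]
cov BR [0.4656 0.307  0.0066] [ 0.5244 -0.4789]
v A [ 0.5524 -0.2784  0.0829] [ 0.2404 -0.1556]
v B [ 0.5362 -0.3612  0.0867] [ 0.1678 -0.0998]
v C [ 0.4635 -0.2785  0.0833] [ 0.3125 -0.2096]
v D [ 0.42   -0.3668  0.084 ] [ 0.2183 -0.135 ]
blk TL [ 0.5004 -0.0606  0.0535] [ 0.5542 -0.4386]
blk TR [ 0.521  -0.2144  0.0601] [ 0.1162 -0.0815]
blk BL [ 0.4483 -0.0644  0.052 ] [ 0.3543 -0.2897]
BR [ 0.4664 -0.2198  0.0629] [ 0.0978 -0.0702]
dot1 [ 0.456  -0.1041  0.0615] [ 0.1379 -0.1096]
dot2 [ 0.4677 -0.1828  0.0621] [ 0.2219 -0.1641]
flask [ 0.6877 -0.2752  0.1127] [ 3.809  -2.2287]
ballL [0.5459 0.2812 0.1672] [ 2.0923 -1.7691]
```

```bash
python3 - <<'E'
from h import *
from scipy.spatial.transform import Rotation as Ro
m=camera_model('wrist');o=get_obs();R=Ro.from_rotvec(o['orientation']).as_matrix()
c=-np.array(m['R']).T@m['t']; print(R.T@(c-o['ee_pos']), R.T@np.array(m['R']).T, R)
E
```

```text
[ 0.06948123  0.00052978 -0.12080877] [[ 6.49534638e-04 -9.62138213e-01 -2.72561253e-01]
 [ 9.99999779e-01  6.62634648e-04  4.39841616e-05]
 [ 1.38289687e-04 -2.72561221e-01  9.62138432e-01]] [[-9.70671560e-01  2.40409440e-01 -1.53682319e-04]
 [ 2.40409486e-01  9.70671250e-01 -7.76158519e-04]
 [-3.74208262e-05 -7.90341688e-04 -9.99999687e-01]]
```

>>> carry_out(
  series=[
    {"x": 36.4,"y": -62.5,"z": 2,"az": -1.195},
    {"x": 36.4,"y": -62.5,"z": 2,"az": -1.195},
    {"x": 36.4,"y": -62.5,"z": 2,"az": -1.195},
    {"x": 36.4,"y": -62.5,"z": 2,"az": -1.195},
    {"x": 36.4,"y": -62.5,"z": 2,"az": -1.195},
    {"x": 36.4,"y": -62.5,"z": 2,"az": -1.195},
    {"x": 36.4,"y": -62.5,"z": 2,"az": -1.195},
    {"x": 36.4,"y": -62.5,"z": 2,"az": -1.195},
    {"x": 36.4,"y": -62.5,"z": 2,"az": -1.195},
    {"x": 36.4,"y": -62.5,"z": 2,"az": -1.195},
    {"x": 36.4,"y": -62.5,"z": 2,"az": -1.195},
    {"x": 36.4,"y": -62.5,"z": 2,"az": -1.195},
    {"x": 36.4,"y": -62.5,"z": 2,"az": -1.195},
    {"x": 36.4,"y": -62.5,"z": 2,"az": -1.195},
    {"x": 36.4,"y": -62.5,"z": 2,"az": -1.195},
    {"x": 36.4,"y": -62.5,"z": 2,"az": -1.195},
    {"x": 36.4,"y": -62.5,"z": 2,"az": -1.195},
    {"x": 36.4,"y": -62.5,"z": 2,"az": -1.195},
    {"x": 36.4,"y": -62.5,"z": 2,"az": -1.195},
    {"x": 36.4,"y": -62.5,"z": 2,"az": -1.195},
  ],
)

```text
invalid input at $.series[0]: expected keys x, y, z, ax, ay, az
```

```bash
cat >> h.py <<'E'
import pickle
def st():
    from scipy.spatial.transform import Rotation as Ro
    o=get_obs();R=Ro.from_rotvec(o['orientation']).as_matrix()
    print('t %.2f'%o['time_s'],'pos',np.round(o['ee_pos'],4),'yaz %.4f'%np.arctan2(R[1,1],R[0,1]),'tz',np.round(R[:,2],4),'F',np.round(o['force'],1),'w %.4f'%o['width'],'q',np.round(o['q'],2)); return o
def wr(f):
    st(); im,m=snap('wrist',f+'.png'); pickle.dump(m,open('pics/'+f+'.pkl','wb'))
    cv2.imwrite('pics/'+f+'_b.png',cv2.convertScaleAbs(im,alpha=1.4)); return im,m
def M(f): return pickle.load(open('pics/'+f+'.pkl','rb'))
E
python3 - <<'E'
from h import *
wr('w1')
E
```

```text
t 0.15 pos [0.1202 0.4851 0.253 ] yaz 1.3280 tz [-2.e-04 -8.e-04 -1.e+00] F [-0.7 -0.1  0.2] w 0.0852 q [ 1.33  0.21 -0.03  1.32 -0.    1.57]
```

View pics/w1_b.png

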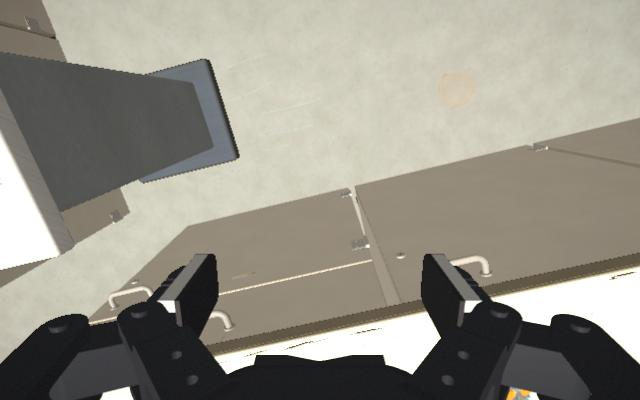

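>>> carry_out(
  series=[
    {"x": 18,"y": -31,"z": 2,"ax": 0,"ay": 0,"az": -0.6},
    {"x": 18,"y": -31,"z": 2,"ax": 0,"ay": 0,"az": -0.6},
    {"x": 18,"y": -31,"z": 2,"ax": 0,"ay": 0,"az": -0.6},
    {"x": 18,"y": -31,"z": 2,"ax": 0,"ay": 0,"az": -0.6},
    {"x": 18,"y": -31,"z": 2,"ax": 0,"ay": 0,"az": -0.6},
    {"x": 18,"y": -31,"z": 2,"ax": 0,"ay": 0,"az": -0.6},
    {"x": 18,"y": -31,"z": 2,"ax": 0,"ay": 0,"az": -0.6},
    {"x": 36.4,"y": -62.5,"z": 2,"ax": 0,"ay": 0,"az": -1.195},
    {"x": 36.4,"y": -62.5,"z": 2,"ax": 0,"ay": 0,"az": -1.195},
    {"x": 36.4,"y": -62.5,"z": 2,"ax": 0,"ay": 0,"az": -1.195},
    {"x": 36.4,"y": -62.5,"z": 2,"ax": 0,"ay": 0,"az": -1.195},
    {"x": 36.4,"y": -62.5,"z": 2,"ax": 0,"ay": 0,"az": -1.195},
    {"x": 36.4,"y": -62.5,"z": 2,"ax": 0,"ay": 0,"az": -1.195},
    {"x": 36.4,"y": -62.5,"z": 2,"ax": 0,"ay": 0,"az": -1.195},
    {"x": 36.4,"y": -62.5,"z": 2,"ax": 0,"ay": 0,"az": -1.195},
    {"x": 36.4,"y": -62.5,"z": 2,"ax": 0,"ay": 0,"az": -1.195},
    {"x": 36.4,"y": -62.5,"z": 2,"ax": 0,"ay": 0,"az": -1.195},
    {"x": 36.4,"y": -62.5,"z": 2,"ax": 0,"ay": 0,"az": -1.195},
  ],
)

```text
time_s: 2.0
ee_pos: [0.4838, -0.1392, 0.273]
orientation: [-2.068, -2.364, 0.001]
force: [-0.3, 0.2, 0.4]
width: 0.0854
```

```bash
python3 - <<'E'
from h import *
wr('w1')
E
```

```text
t 2.00 pos [ 0.4838 -0.1392  0.273 ] yaz 0.1336 tz [-1.e-03  2.e-04 -1.e+00] F [-0.3  0.2  0.4] w 0.0854 q [-0.28  0.22  0.02  1.38 -0.    1.16]
```

View pics/w1_b.png

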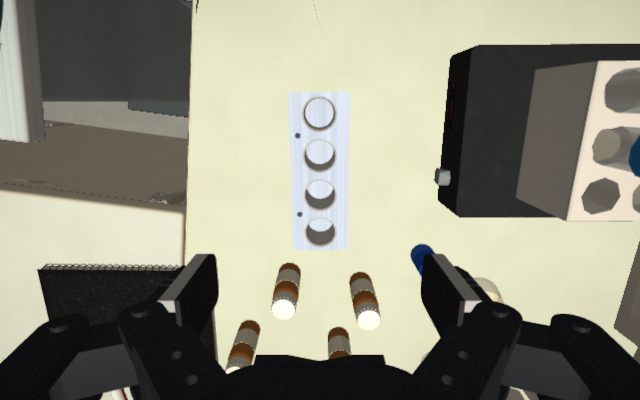

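```bash
python3 - <<'E'
import cv2
a=cv2.imread('pics/w1.png')
cv2.imwrite('pics/w1z.png',cv2.convertScaleAbs(cv2.resize(a[85:260,270:370],None,fx=3.4,fy=3.4,interpolation=cv2.INTER_CUBIC),alpha=0.9))
E
```

```text
(no output)
```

View pics/w1z.png

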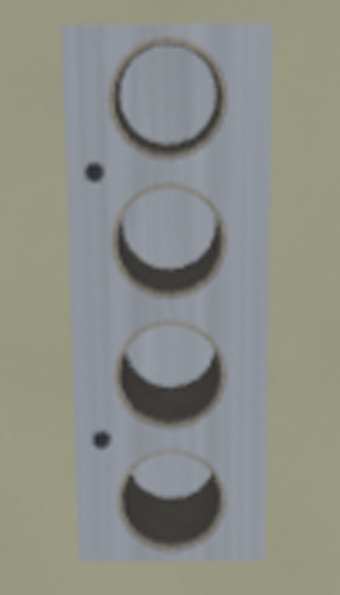

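```bash
python3 - <<'E'
from h import *
np.set_printoptions(precision=4,suppress=True)
m=M('w1'); f=lambda U,V:((U+.5)/3.4-.5+270,(V+.5)/3.4-.5+85)
W=[atz(m,*f(*p),.058) for p in[(168,98),(169,240.5),(171,373.5),(172,499.5)]]
for w in W: print(w)
print('ctr',np.mean(W,0),'yaw',np.arctan2(-(W[0]-W[3])[0],(W[0]-W[3])[1]), np.linalg.norm(W[0]-W[3]))
for p in[(63,24),(271,24),(266,560),(80,561)]: print(atz(m,*f(*p),.058))
# stereo heights dot top vs wrist
for a,b,s in[((94,172),(114,482),(74,280)),((101,439.5),(248,465),(174,322))]: print('dot',tri([(m,f(*a)),(C['top'],zt2(*b)),(C['scene'],zs2(*s))]))
E
```

```text
[ 0.4754 -0.0805  0.058 ]
[ 0.481  -0.1201  0.058 ]
[ 0.4869 -0.1594  0.058 ]
[ 0.4926 -0.1991  0.058 ]
ctr [ 0.484  -0.1398  0.058 ] yaw 0.1442505669554005 0.11985396784559194
[ 0.4441 -0.0648  0.058 ]
[ 0.5008 -0.0572  0.058 ]
[ 0.5244 -0.2152  0.058 ]
[ 0.4669 -0.2233  0.058 ]
dot [ 0.4567 -0.1038  0.0601]
dot [ 0.4683 -0.1824  0.0607]
```

>>> carry_out(
  series=[
    {"x": 0,"y": -0.06,"z": -8,"ax": 0,"ay": 0,"az": 0.011},
    {"x": 0,"y": -0.06,"z": -12,"ax": 0,"ay": 0,"az": 0.011},
    {"x": 0,"y": -0.06,"z": -16,"ax": 0,"ay": 0,"az": 0.011},
    {"x": 0,"y": -0.06,"z": -19,"ax": 0,"ay": 0,"az": 0.011},
    {"x": 0,"y": -0.06,"z": -21,"ax": 0,"ay": 0,"az": 0.011},
    {"x": 0,"y": -0.06,"z": -22.8,"ax": 0,"ay": 0,"az": 0.011},
    {"x": 0,"y": -0.06,"z": -22.8,"ax": 0,"ay": 0,"az": 0.011},
    {"x": 0,"y": -0.06,"z": -22.8,"ax": 0,"ay": 0,"az": 0.011},
    {"x": 0,"y": -0.06,"z": -22.8,"ax": 0,"ay": 0,"az": 0.011},
  ],
)

```text
time_s: 2.95
ee_pos: [0.4845, -0.1395, 0.0465]
orientation: [2.053, 2.376, 0.001]
force: [-0.6, -0.1, 0.2]
width: 0.0855
```

>>> carry_out(
  series=[
    {"x": 0,"y": 0,"z": 0,"ax": 0,"ay": 0,"az": 0},
    {"x": 0,"y": 0,"z": 0,"ax": 0,"ay": 0,"az": 0},
    {"x": 0,"y": 0,"z": 0,"ax": 0,"ay": 0,"az": 0},
    {"x": 0,"y": 0,"z": 0,"ax": 0,"ay": 0,"az": 0},
    {"x": 0,"y": 0,"z": 0,"ax": 0,"ay": 0,"az": 0},
    {"x": 0,"y": 0,"z": 0,"ax": 0,"ay": 0,"az": 0},
    {"x": 0,"y": 0,"z": 0,"ax": 0,"ay": 0,"az": 0},
  ],
  gripper=0,
)

```text
time_s: 3.65
ee_pos: [0.4849, -0.1396, 0.0476]
orientation: [2.053, 2.375, 0.001]
force: [-4.1, 1.9, 13.6]
width: 0.0568
```

```bash
python3 - <<'E'
from h import *
st()
E
```

```text
t 3.65 pos [ 0.4849 -0.1396  0.0476] yaz 0.1455 tz [ 2.4e-03 -8.0e-04 -1.0e+00] F [-4.1  1.9 13.6] w 0.0568 q [-0.28  0.36 -0.39  0.82 -0.    1.15]
```

>>> carry_out(
  series=[
    {"x": 0,"y": 0,"z": 0,"ax": 0,"ay": 0,"az": 0},
    {"x": 0,"y": 0,"z": 0,"ax": 0,"ay": 0,"az": 0},
    {"x": 0,"y": 0,"z": 4,"ax": 0,"ay": 0,"az": 0},
    {"x": 0,"y": 0,"z": 9,"ax": 0,"ay": 0,"az": 0},
    {"x": 0,"y": 0,"z": 14,"ax": 0,"ay": 0,"az": 0},
    {"x": 0,"y": 0,"z": 19,"ax": 0,"ay": 0,"az": 0},
    {"x": 0,"y": 1,"z": 22.5,"ax": 0,"ay": 0,"az": 0},
    {"x": 2,"y": 6,"z": 22.5,"ax": 0,"ay": 0,"az": -0.027},
    {"x": 3,"y": 11,"z": 22.5,"ax": 0,"ay": 0,"az": -0.027},
    {"x": 4,"y": 15,"z": 22.5,"ax": 0,"ay": 0,"az": -0.027},
    {"x": 5,"y": 20,"z": 22.5,"ax": 0,"ay": 0,"az": -0.027},
    {"x": 6,"y": 25,"z": 22.5,"ax": 0,"ay": 0,"az": -0.027},
    {"x": 6.8,"y": 29,"z": 22.5,"ax": 0,"ay": 0,"az": -0.027},
    {"x": 6.8,"y": 31.5,"z": 22.5,"ax": 0,"ay": 0,"az": -0.027},
    {"x": 6.8,"y": 31.5,"z": 22.5,"ax": 0,"ay": 0,"az": -0.027},
    {"x": 6.8,"y": 31.5,"z": 22.5,"ax": 0,"ay": 0,"az": -0.027},
    {"x": 6.8,"y": 31.5,"z": 22.5,"ax": 0,"ay": 0,"az": -0.027},
  ],
  gripper=1,
)

```text
time_s: 5.35
ee_pos: [0.553, 0.1746, 0.2726]
orientation: [2.085, 2.346, 0.001]
force: [0.1, -0.9, -0.0]
width: 0.0853
```

```bash
python3 - <<'E'
from h import *
wr('w2')
E
```

```text
t 5.35 pos [0.553  0.1746 0.2726] yaz 0.1177 tz [ 0.0025 -0.0011 -1.    ] F [ 0.1 -0.9 -0. ] w 0.0853 q [ 0.31  0.38  0.24  1.43 -0.    1.76]
```

View pics/w2.png

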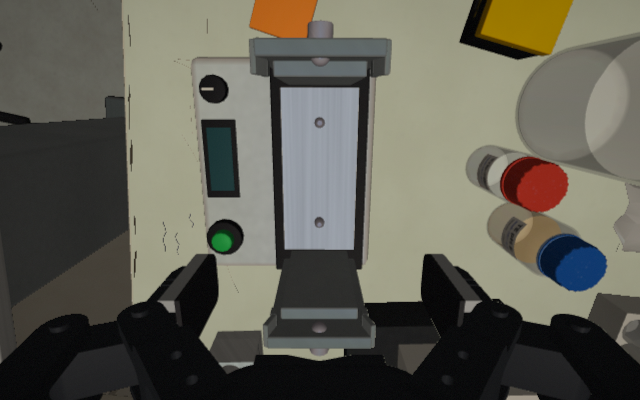

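>>> carry_out(
  series=[
    {"x": 0,"y": -3,"z": 0,"ax": 0,"ay": 0,"az": 0},
    {"x": 0,"y": -6,"z": 0,"ax": 0,"ay": 0,"az": 0},
    {"x": 0,"y": -6,"z": 0,"ax": 0,"ay": 0,"az": 0},
    {"x": 0,"y": -6,"z": 0,"ax": 0,"ay": 0,"az": 0},
    {"x": 0,"y": -6,"z": 0,"ax": 0,"ay": 0,"az": 0},
  ],
)

```text
time_s: 5.9
ee_pos: [0.553, 0.1144, 0.2728]
orientation: [2.086, 2.345, 0.002]
force: [0.1, -1.2, -0.4]
width: 0.0852
```

```bash
python3 - <<'E'
from h import *
wr('w3')
a=cv2.imread('pics/w2.png');b=cv2.imread('pics/w3.png')
cv2.imwrite('pics/w23.png',np.hstack([cv2.resize(x[20:260,190:400],None,fx=1.9*1,fy=1.9,interpolation=cv2.INTER_CUBIC) for x in(a,b)]))
cv2.imwrite('pics/w2z.png',cv2.resize(a[20:170,190:390],None,fx=4,fy=4,interpolation=cv2.INTER_CUBIC))
cv2.imwrite('pics/w2y.png',cv2.resize(a[200:350,190:390],None,fx=4,fy=4,interpolation=cv2.INTER_CUBIC))
cv2.imwrite('pics/w3z.png',cv2.resize(b[0:150,190:390],None,fx=4,fy=4,interpolation=cv2.INTER_CUBIC))
cv2.imwrite('pics/w3y.png',cv2.resize(b[150:300,190:390],None,fx=4,fy=4,interpolation=cv2.INTER_CUBIC))
E
```

```text
t 5.90 pos [0.553  0.1144 0.2728] yaz 0.1167 tz [ 2.7e-03 -8.0e-04 -1.0e+00] F [ 0.1 -1.2 -0.4] w 0.0852 q [ 0.2   0.35  0.19  1.42 -0.    1.66]
```

View pics/w2z.png

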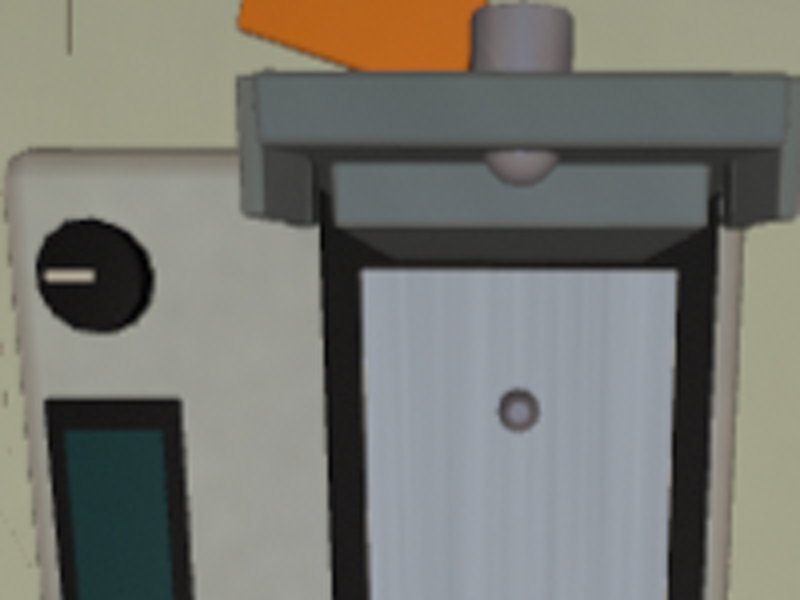

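View pics/w2y.png

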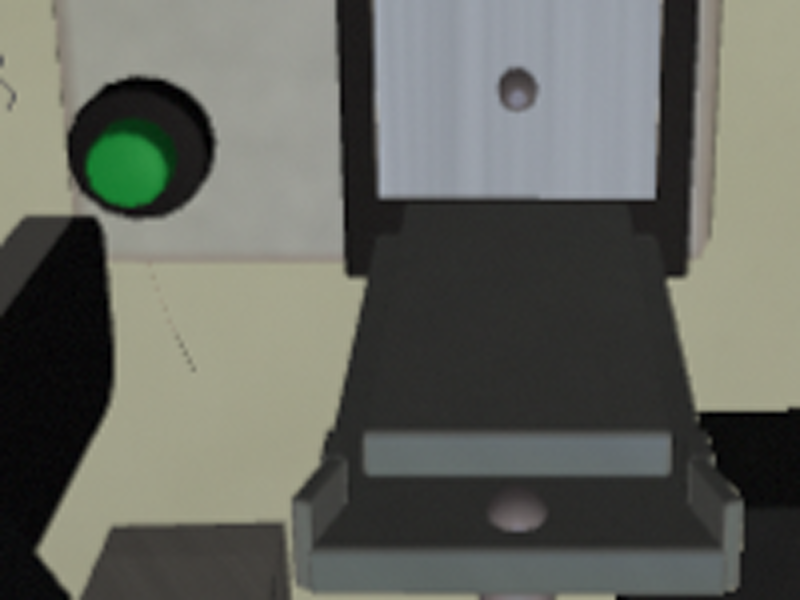

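View pics/w3z.png

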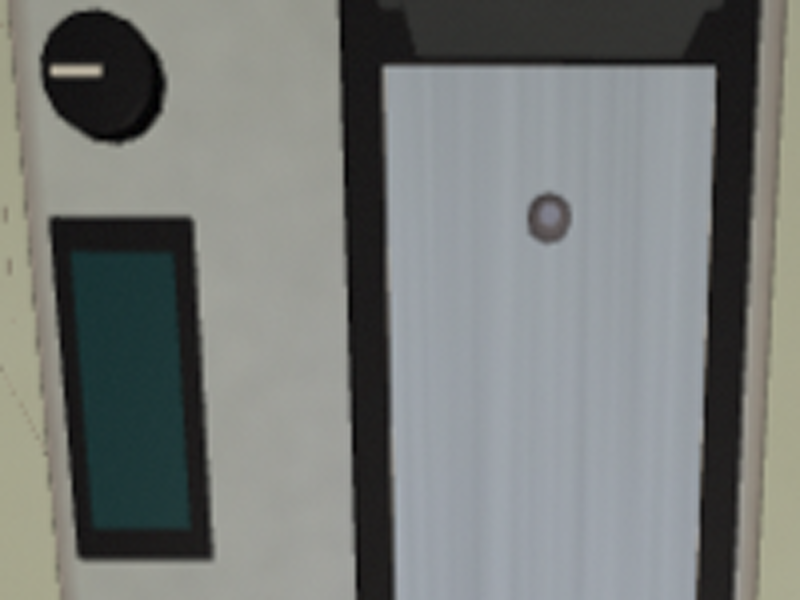

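View pics/w3y.png

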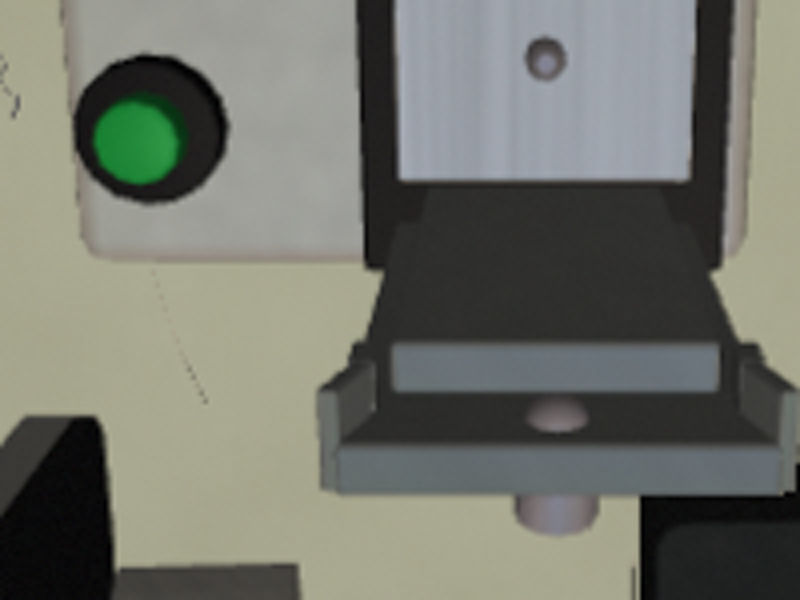

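```bash
python3 - <<'E'
from h import *
np.set_printoptions(precision=4,suppress=True)
def g(y0): return lambda U,V:((U+.5)/4-.5+190,(V+.5)/4-.5+y0)
a,b,c,d=g(20),g(200),g(0),g(150)
m2,m3=M('w2'),M('w3')
L=tri([(m2,a(518,411)),(m3,c(549,214))]);R=tri([(m2,b(518,95)),(m3,d(545,62))])
print('tri',L,R)
for z in (.066,):
  for m,p,q in((m2,a(518,411),b(518,95)),(m3,c(549,214),d(545,62))):
    L=atz(m,*p,z);R=atz(m,*q,z);v=L-R;print(L,R,(L+R)/2,np.linalg.norm(v),'yaw',np.arctan2(-v[0],v[1]))
# platform plate corners
for m,p in((m2,a(360,269)),(m2,a(678,269)),(m2,b(379,198)),(m2,b(656,198)),(m3,c(383,66)),(m3,c(716,66)),(m3,d(398,181)),(m3,d(690,181))): print('plate',atz(m,*p,.058))
print('btn',tri([(m2,b(129,164)),(m3,d(137,141))]))
for n,p,q in(('ledge inner L',b(365,474),d(393,390)),('R',b(671,474),d(719,390)),('endwall TL',b(300,548),d(328,447)),('endwall TR',b(736,548),d(794,447))): print(n,tri([(m2,p),(m3,q)]))
print('L bracket ledge', atz(m2,*a(334,226),.162),atz(m2,*a(708,226),.162)); 
print('R bracket ledge', atz(m2,*b(365,432),.162),atz(m2,*b(671,432),.162), atz(m3,*d(391,342),.162),atz(m3,*d(719,342),.162))
E
```

```text
tri [0.5471 0.2254 0.0673] [0.5588 0.1258 0.0652]
[0.5472 0.2253 0.066 ] [0.5589 0.1261 0.066 ] [0.5531 0.1757 0.066 ] 0.09997588480562168 yaw 0.1182265382724439
[0.5471 0.2256 0.066 ] [0.5585 0.1259 0.066 ] [0.5528 0.1757 0.066 ] 0.10031005724583471 yaw 0.11385796454070597
plate [0.507  0.2526 0.058 ]
plate [0.5804 0.2613 0.058 ]
plate [0.5261 0.0901 0.058 ]
plate [0.5991 0.0987 0.058 ]
plate [0.5071 0.2524 0.058 ]
plate [0.5801 0.261  0.058 ]
plate [0.5256 0.0899 0.058 ]
plate [0.5991 0.0985 0.058 ]
btn [0.4606 0.0936 0.0613]
ledge inner L [0.5342 0.0795 0.162 ]
R [0.5934 0.0863 0.1619]
endwall TL [0.5249 0.0765 0.1815]
endwall TR [0.6034 0.0857 0.1815]
L bracket ledge [0.5138 0.2559 0.162 ] [0.5729 0.2629 0.162 ]
R bracket ledge [0.5335 0.0888 0.162 ] [0.592  0.0956 0.162 ] [0.533  0.0888 0.162 ] [0.5919 0.0957 0.162 ]
```

>>> carry_out(
  series=[
    {"x": -1,"y": -5,"z": 0,"ax": 0,"ay": 0,"az": 0.01},
    {"x": -2.5,"y": -10,"z": 0,"ax": 0,"ay": 0,"az": 0.028},
    {"x": -4,"y": -15,"z": 0,"ax": 0,"ay": 0,"az": 0.028},
    {"x": -5.5,"y": -20,"z": 0,"ax": 0,"ay": 0,"az": 0.028},
    {"x": -6.5,"y": -23.5,"z": 0,"ax": 0,"ay": 0,"az": 0.028},
    {"x": -6.9,"y": -25.4,"z": 0,"ax": 0,"ay": 0,"az": 0.028},
    {"x": -6.9,"y": -25.4,"z": 0,"ax": 0,"ay": 0,"az": 0.028},
    {"x": -6.9,"y": -25.4,"z": 0,"ax": 0,"ay": 0,"az": 0.028},
  ],
)

```text
time_s: 6.75
ee_pos: [0.4842, -0.139, 0.2728]
orientation: [2.053, 2.375, 0.002]
force: [-0.2, -0.2, -0.0]
width: 0.0853
```

```bash
python3 - <<'E'
from h import *
wr('w4')
a=cv2.imread('pics/w4.png')
cv2.imwrite('pics/w4z.png',cv2.convertScaleAbs(cv2.resize(a[85:260,270:370],None,fx=3.4,fy=3.4,interpolation=cv2.INTER_CUBIC),alpha=0.9))
E
```

```text
t 6.75 pos [ 0.4842 -0.139   0.2728] yaz 0.1451 tz [ 2.8e-03 -5.0e-04 -1.0e+00] F [-0.2 -0.2 -0. ] w 0.0853 q [-0.28  0.22  0.02  1.37  0.    1.15]
```

View pics/w4z.png

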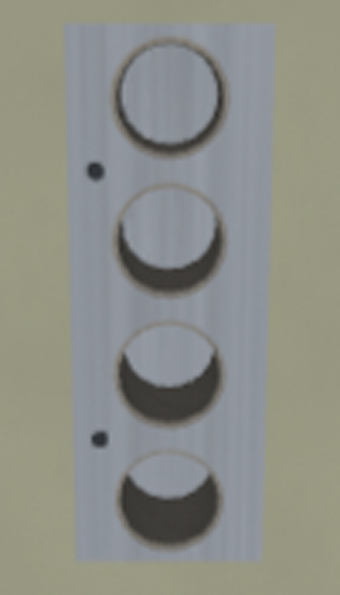

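```bash
python3 - <<'E'
from h import *
np.set_printoptions(precision=4,suppress=True)
m=M('w4'); f=lambda U,V:((U+.5)/3.4-.5+270,(V+.5)/3.4-.5+85)
W=[atz(m,*f(*p),.058) for p in[(169.5,98),(170,240.5),(170.,373.5),(169.5,499.5)]]
print('ctr',np.mean(W,0),'yaw',np.arctan2(-(W[0]-W[3])[0],(W[0]-W[3])[1]), np.linalg.norm(W[0]-W[3]))
E
```

```text
ctr [ 0.4851 -0.1396  0.058 ] yaw 0.14592716459850313 0.11977721697454313
```

>>> carry_out(
  series=[
    {"x": 0.08,"y": -0.06,"z": -8,"ax": 0,"ay": 0,"az": 0},
    {"x": 0.08,"y": -0.06,"z": -12,"ax": 0,"ay": 0,"az": 0},
    {"x": 0.08,"y": -0.06,"z": -16,"ax": 0,"ay": 0,"az": 0},
    {"x": 0.08,"y": -0.06,"z": -19,"ax": 0,"ay": 0,"az": 0},
    {"x": 0.08,"y": -0.06,"z": -21,"ax": 0,"ay": 0,"az": 0},
    {"x": 0.08,"y": -0.06,"z": -22.5,"ax": 0,"ay": 0,"az": 0},
    {"x": 0.08,"y": -0.06,"z": -22.5,"ax": 0,"ay": 0,"az": 0},
    {"x": 0.08,"y": -0.06,"z": -22.5,"ax": 0,"ay": 0,"az": 0},
    {"x": 0.08,"y": -0.06,"z": -22.5,"ax": 0,"ay": 0,"az": 0},
  ],
)

```text
time_s: 7.7
ee_pos: [0.486, -0.1388, 0.0488]
orientation: [2.05, 2.376, 0.003]
force: [0.1, -0.4, -0.6]
width: 0.0853
```

>>> carry_out(
  series=[
    {"x": 0,"y": 0,"z": 0,"ax": 0,"ay": 0,"az": 0},
    {"x": 0,"y": 0,"z": 0,"ax": 0,"ay": 0,"az": 0},
    {"x": 0,"y": 0,"z": 0,"ax": 0,"ay": 0,"az": 0},
    {"x": 0,"y": 0,"z": 0,"ax": 0,"ay": 0,"az": 0},
    {"x": 0,"y": 0,"z": 0,"ax": 0,"ay": 0,"az": 0},
    {"x": 0,"y": 0,"z": 0,"ax": 0,"ay": 0,"az": 0},
    {"x": 0,"y": 0,"z": 1,"ax": 0,"ay": 0,"az": 0},
    {"x": 0,"y": 0,"z": 4,"ax": 0,"ay": 0,"az": 0},
    {"x": 0,"y": 0,"z": 8,"ax": 0,"ay": 0,"az": 0},
    {"x": 0,"y": 0,"z": 12,"ax": 0,"ay": 0,"az": 0},
    {"x": 0,"y": 0,"z": 16,"ax": 0,"ay": 0,"az": 0},
    {"x": 0,"y": 0,"z": 20,"ax": 0,"ay": 0,"az": 0},
    {"x": 0,"y": 0,"z": 21,"ax": 0,"ay": 0,"az": 0},
    {"x": 0,"y": 0,"z": 21,"ax": 0,"ay": 0,"az": 0},
    {"x": 0,"y": 0,"z": 21,"ax": 0,"ay": 0,"az": 0},
  ],
  gripper=0,
)

```text
time_s: 9.2
ee_pos: [0.4853, -0.1386, 0.2568]
orientation: [2.052, 2.377, 0.002]
force: [0.4, 1.2, -9.2]
width: 0.0568
```

```bash
python3 - <<'E'
from h import *
wr('w5')
E
```

```text
t 9.20 pos [ 0.4853 -0.1386  0.2568] yaz 0.1468 tz [ 1.6e-03 -1.0e-04 -1.0e+00] F [ 0.4  1.2 -9.2] w 0.0568 q [-0.28  0.22 -0.02  1.33  0.    1.15]
```

View pics/w5.png

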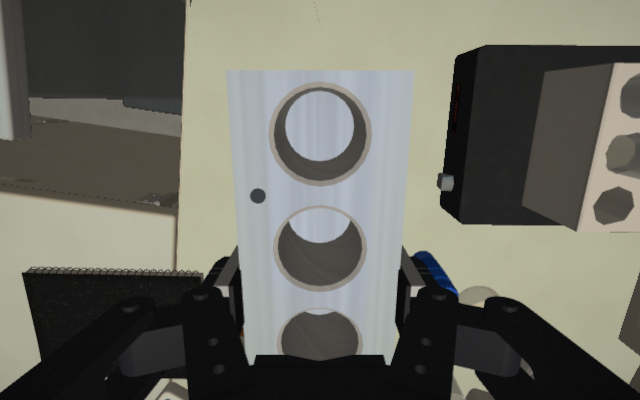

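```bash
cat > fitblk.py <<'E'
from h import *
from scipy.optimize import least_squares
from scipy.spatial.transform import Rotation as Ro
def fit(m,obs,x0,fixpitch=False):
    # params x,y,z,yaw,pitch about block x ; obs list (well y, l,r,t,b), corners list
    th=np.linspace(0,2*np.pi,200)
    def res(p):
        R=Ro.from_euler('zyx',[p[3],0,p[4]]).as_matrix(); c=p[:3]; r=[]
        for o in obs:
            if o[0]=='w':
                pts=[P(m,c+R@np.array([.01525*np.cos(t),o[1]+.01525*np.sin(t),0])) for t in th]; pts=np.array(pts)
                for v,k in zip(o[2:],(pts[:,0].min(),pts[:,0].max(),pts[:,1].min(),pts[:,1].max())):
                    if v is not None: r.append(k-v)
            else: r+=list(P(m,c+R@np.array([o[1],o[2],0]))-np.array(o[3:]))
        return np.array(r)
    s=least_squares(res,x0); return s
E
python3 - <<'E'
from fitblk import *
np.set_printoptions(precision=4,suppress=True)
a=cv2.imread('pics/w5.png')
cv2.imwrite('pics/w5z.png',cv2.resize(a[60:360,220:420],None,fx=2,fy=2,interpolation=cv2.INTER_CUBIC))
m=M('w5')
s=fit(m,[('w',.06,269,371,83,186),('w',.02,274,367,206,291),('c',-.029,.08,227,71),('c',.029,.08,413,70)],[.4853,-.1386,.266,.146,0])
print(s.x,s.fun)
E
```

```text
[ 0.4857 -0.139   0.2689  0.1514 -0.0491] [ 3.6495 -3.3352  2.2841 -4.0937  2.6751 -2.5211  3.6561  1.1733 -1.3881
 -1.6053  0.94   -1.1956]
```

View pics/w5z.png

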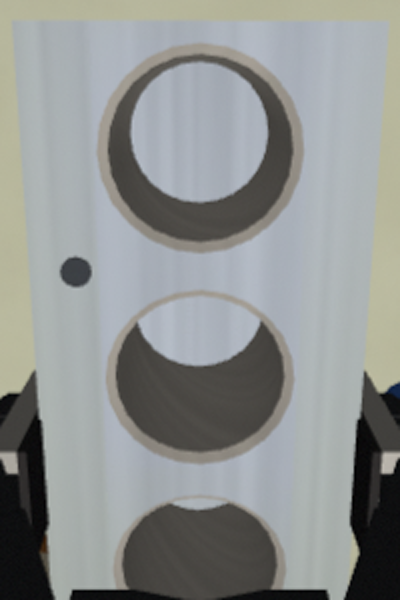

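```bash
sed -i 's/\.01525\*/p[5]*/g' fitblk.py; python3 - <<'E'
from fitblk import *
np.set_printoptions(precision=4,suppress=True)
m=M('w5')
s=fit(m,[('w',.06,268.5,371.5,81.5,186),('w',.02,273.5,367,205,291.5),('w',-.02,277,363,308,None),('c',-.029,.08,226.5,70),('c',.029,.08,414.5,70)],[.4853,-.1386,.266,.146,0,.0165])
print(s.x,s.fun)
E
```

```text
[ 0.4855 -0.1394  0.2655  0.1471 -0.0056  0.0166] [ 0.3976  0.1544  0.1046 -0.2177 -0.2132  0.0017  0.0271  0.178  -0.0343
  0.1013 -0.1807 -0.3013 -0.0292 -0.0943  0.1007]
```

>>> carry_out(
  series=[
    {"x": 1,"y": 3,"z": 0.5,"ax": 0,"ay": 0,"az": -0.01},
    {"x": 2,"y": 7,"z": 0.5,"ax": 0,"ay": 0,"az": -0.031},
    {"x": 3,"y": 11,"z": 0.5,"ax": 0,"ay": 0,"az": -0.031},
    {"x": 4,"y": 15,"z": 0.5,"ax": 0,"ay": 0,"az": -0.031},
    {"x": 5,"y": 19,"z": 0.5,"ax": 0,"ay": 0,"az": -0.031},
    {"x": 6,"y": 23,"z": 0.5,"ax": 0,"ay": 0,"az": -0.031},
    {"x": 6.5,"y": 27,"z": 0.5,"ax": 0,"ay": 0,"az": -0.031},
    {"x": 6.75,"y": 30,"z": 0.5,"ax": 0,"ay": 0,"az": -0.031},
    {"x": 6.75,"y": 31.5,"z": 0.5,"ax": 0,"ay": 0,"az": -0.031},
    {"x": 6.75,"y": 31.5,"z": 0,"ax": 0,"ay": 0,"az": -0.031},
    {"x": 6.75,"y": 31.5,"z": 0,"ax": 0,"ay": 0,"az": -0.031},
    {"x": 6.75,"y": 31.5,"z": 0,"ax": 0,"ay": 0,"az": -0.031},
  ],
)

```text
time_s: 10.45
ee_pos: [0.5522, 0.1755, 0.2558]
orientation: [2.09, 2.345, -0.001]
force: [0.9, -0.7, -8.5]
width: 0.0573
```

```bash
python3 - <<'E'
from h import *
wr('w6')
E
```

```text
t 10.45 pos [0.5522 0.1755 0.2558] yaz 0.1149 tz [-5.e-04 -7.e-04 -1.e+00] F [ 0.9 -0.7 -8.5] w 0.0573 q [ 0.31  0.38  0.2   1.39 -0.    1.76]
```

View pics/w6.png

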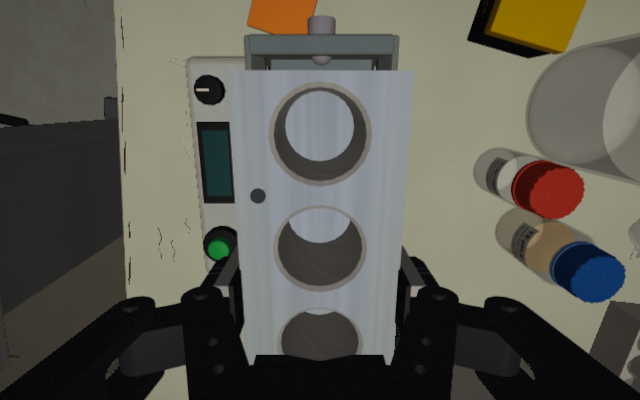

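>>> carry_out(
  series=[
    {"x": 0.06,"y": 0.1,"z": 0,"ax": 0,"ay": 0,"az": 0.001},
    {"x": 0.06,"y": 0.1,"z": -1,"ax": 0,"ay": 0,"az": 0.001},
    {"x": 0.06,"y": 0.1,"z": -3,"ax": 0,"ay": 0,"az": 0.001},
    {"x": 0.06,"y": 0.1,"z": -5,"ax": 0,"ay": 0,"az": 0.001},
    {"x": 0.06,"y": 0.1,"z": -7,"ax": 0,"ay": 0,"az": 0.001},
    {"x": 0.06,"y": 0.1,"z": -9,"ax": 0,"ay": 0,"az": 0.001},
    {"x": 0.06,"y": 0.1,"z": -11,"ax": 0,"ay": 0,"az": 0.001},
    {"x": 0.06,"y": 0.1,"z": -12.5,"ax": 0,"ay": 0,"az": 0.001},
    {"x": 0.06,"y": 0.1,"z": -13,"ax": 0,"ay": 0,"az": 0.001},
    {"x": 0.06,"y": 0.1,"z": -13,"ax": 0,"ay": 0,"az": 0.001},
    {"x": 0.06,"y": 0.1,"z": -13,"ax": 0,"ay": 0,"az": 0.001},
  ],
)

```text
time_s: 11.6
ee_pos: [0.5534, 0.1765, 0.1268]
orientation: [2.089, 2.345, 0.001]
force: [0.5, -0.0, -7.8]
width: 0.057
```

```bash
python3 - <<'E'
from h import *
wr('w7')
E
```

```text
t 11.60 pos [0.5534 0.1765 0.1268] yaz 0.1156 tz [ 1.e-03 -1.e-04 -1.e+00] F [ 0.5 -0.  -7.8] w 0.0570 q [ 0.31  0.43 -0.06  1.08 -0.    1.76]
```

View pics/w7.png

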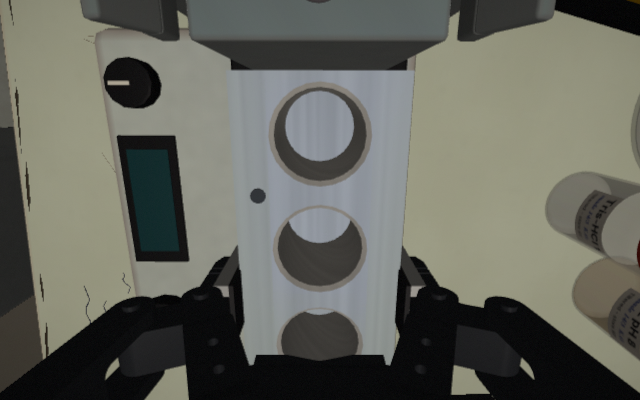

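>>> carry_out(
  series=[
    {"x": -0.05,"y": 0,"z": -0.5,"ax": 0,"ay": 0,"az": 0},
    {"x": -0.05,"y": 0,"z": -0.8,"ax": 0,"ay": 0,"az": 0},
    {"x": -0.05,"y": 0,"z": -1.1,"ax": 0,"ay": 0,"az": 0},
    {"x": -0.05,"y": 0,"z": -1.4,"ax": 0,"ay": 0,"az": 0},
    {"x": -0.05,"y": 0,"z": -1.7,"ax": 0,"ay": 0,"az": 0},
    {"x": -0.05,"y": 0,"z": -1.9,"ax": 0,"ay": 0,"az": 0},
    {"x": -0.05,"y": 0,"z": -1.9,"ax": 0,"ay": 0,"az": 0},
  ],
)

```text
time_s: 12.35
ee_pos: [0.553, 0.1765, 0.108]
orientation: [2.089, 2.345, 0.002]
force: [0.7, -1.4, -9.4]
width: 0.057
```

Pins entered without force. Lower the last bit, then release.

>>> carry_out(
  series=[
    {"x": 0,"y": 0,"z": -0.1,"ax": 0,"ay": 0,"az": 0},
    {"x": 0,"y": 0,"z": -0.1,"ax": 0,"ay": 0,"az": 0},
    {"x": 0,"y": 0,"z": -0.15,"ax": 0,"ay": 0,"az": 0},
  ],
)

```text
time_s: 12.65
ee_pos: [0.5531, 0.1766, 0.1078]
orientation: [2.088, 2.345, 0.003]
force: [-11.4, -2.6, 19.1]
width: 0.057
```

>>> carry_out(
  series=[
    {"x": 0,"y": 0,"z": 0,"ax": 0,"ay": 0,"az": 0},
    {"x": 0,"y": 0,"z": 0,"ax": 0,"ay": 0,"az": 0},
    {"x": 0,"y": 0,"z": 0,"ax": 0,"ay": 0,"az": 0},
    {"x": 0,"y": 0,"z": 3,"ax": 0,"ay": 0,"az": 0},
    {"x": 0,"y": 0,"z": 7,"ax": 0,"ay": 0,"az": 0},
    {"x": 0,"y": 0,"z": 12,"ax": 0,"ay": 0,"az": 0},
    {"x": 0,"y": 0,"z": 16.5,"ax": 0,"ay": 0,"az": 0},
    {"x": 0,"y": 0,"z": 16.5,"ax": 0,"ay": 0,"az": 0},
    {"x": 0,"y": 0,"z": 16.5,"ax": 0,"ay": 0,"az": 0},
  ],
  gripper=1,
)

```text
time_s: 13.55
ee_pos: [0.5537, 0.1768, 0.2736]
orientation: [2.087, 2.344, 0.006]
force: [-0.0, 1.6, 0.4]
width: 0.0851
```

```bash
python3 - <<'E'
from h import *
wr('w8')
a=cv2.imread('pics/w8.png')
cv2.imwrite('pics/w8z.png',cv2.resize(a[40:300,190:400],None,fx=2.3,fy=2.3,interpolation=cv2.INTER_CUBIC))
E
```

```text
t 13.55 pos [0.5537 0.1768 0.2736] yaz 0.1157 tz [ 0.0045  0.001  -1.    ] F [-0.   1.6  0.4] w 0.0851 q [ 0.31  0.38  0.24  1.43 -0.    1.76]
```

View pics/w8z.png

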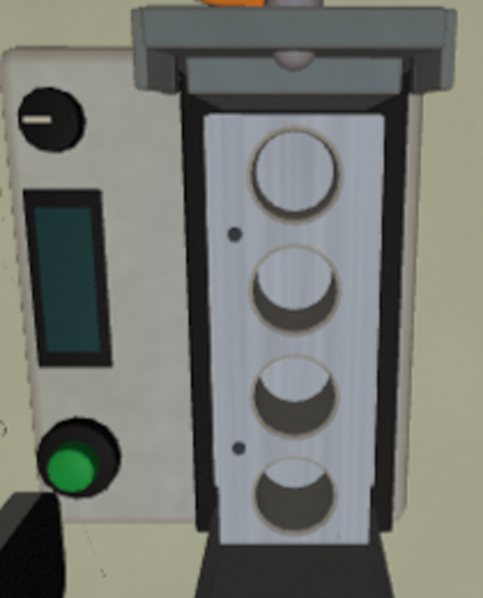

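```bash
python3 - <<'E'
from fitblk import *
np.set_printoptions(precision=4,suppress=True)
m=M('w8'); fx=lambda u:(u+.5)/2.3-.5+190; fy=lambda v:(v+.5)/2.3-.5+40
o=[('w',.06,247,342,126,223),('w',.02,249,340.5,245,335),('w',-.02,251,339,354,438),('w',-.06,252,336.5,456,534)]
o=[('w',y,fx(a),fx(b),fy(c),fy(d)) for _,y,a,b,c,d in o]+[('c',-.029,.08,fx(204),fy(115)),('c',.029,.08,fx(384),fy(115)),('c',-.029,-.08,fx(220),fy(543)),('c',.029,-.08,fx(369),fy(543))]
s=fit(m,o,[.553,.1757,.116,.116,0,.0165]); print(s.x,np.abs(s.fun).max())
x=s.x
for y in(.06,.02,-.02,-.06): print('well',y,x[0]-np.sin(x[3])*y,x[1]+np.cos(x[3])*y)
E
```

```text
[0.5532 0.176  0.1175 0.1157 0.023  0.0162] 1.3462222025983124
well 0.06 0.5462495544126672 0.23556554759008674
well 0.02 0.5508665663889882 0.19583290105841822
well -0.02 0.5554835783653091 0.15610025452674975
well -0.06 0.5601005903416302 0.11636760799508124
```

```bash
python3 - <<'E'
from fitblk import *
np.set_printoptions(precision=4,suppress=True)
m=M('w8'); fx=lambda u:(u+.5)/2.3-.5+190; fy=lambda v:(v+.5)/2.3-.5+40
o=[('w',.06,247,342,126,223),('w',.02,249,340.5,245,335),('w',-.02,251,339,354,438),('w',-.06,252,336.5,456,534)]
o=[('w',y,fx(a),fx(b),fy(c),fy(d)) for _,y,a,b,c,d in o]+[('c',-.029,.08,fx(204),fy(115)),('c',.029,.08,fx(384),fy(115)),('c',-.029,-.08,fx(220),fy(543)),('c',.029,-.08,fx(369),fy(543))]
s=fit(m,o,[.553,.1757,.116,.116,0,.0165]); print(np.round(s.fun,2))
s=fit(m,o[:4],[.553,.1757,.116,.116,0,.0165]); print(s.x,np.round(s.fun,2))
f2=lambda p:fit.__wrapped__
for p in [(204,115),(384,115),(220,543),(369,543)]: print(atz(m,fx(p[0]),fy(p[1]),.116))
a=cv2.imread('pics/w8.png'); X=np.array([.5531,.1757,.116]);c,s_=np.cos(.1157),np.sin(.1157)
for sx,sy in((-1,1),(1,1),(1,-1),(-1,-1)):
    for z,col in((.116,(0,0,255)),(.126,(255,0,0))):
        p=P(m,[X[0]+c*sx*.029-s_*sy*.08,X[1]+s_*sx*.029+c*sy*.08,z]); print(z,p, (p[0]-190+.5)*2.3-.5,(p[1]-40+.5)*2.3-.5)
E
```

```text
[-0.17  0.09 -0.23  0.3  -0.14 -0.1   0.2   0.26 -0.18 -0.22  0.69  0.26
  0.15  0.15  0.46 -0.1   1.35 -0.61 -1.04 -0.56  0.27 -0.27 -0.17 -0.31]
[ 0.5532  0.1758  0.1153  0.1148 -0.0005  0.0163] [ 0.11  0.06 -0.05  0.2   0.01 -0.1  -0.19 -0.1  -0.14 -0.21  0.14 -0.01
  0.09  0.18  0.05 -0.04]
[0.5138 0.2516 0.116 ]
[0.5739 0.2586 0.116 ]
[0.5334 0.0931 0.116 ]
[0.5914 0.0997 0.116 ]
0.116 [280.0737  89.5775] 207.81960362723078 114.67826164239342
0.126 [278.6658  89.102 ] 204.58137487635497 113.58454760746554
0.116 [355.0272  89.6377] 380.2125028746383 114.81676866753705
0.126 [356.4391  89.165 ] 383.4598361542778 113.72949691181043
0.116 [349.8853 275.9201] 368.38622916842564 543.2662660575393
0.126 [350.9268 281.5024] 370.7816014994301 556.1054230444133
0.116 [285.4904 276.0427] 220.27792351694302 543.5480961307654
0.126 [284.4615 281.6342] 217.9114846809002 556.4087160640191
```

>>> carry_out(
  series=[
    {"x": -1,"y": -5,"z": 0,"ax": 0,"ay": 0,"az": 0},
    {"x": -1.5,"y": -10,"z": 0,"ax": 0,"ay": 0,"az": 0},
    {"x": -2,"y": -15,"z": 0,"ax": 0,"ay": 0,"az": 0},
    {"x": -3,"y": -20,"z": 0,"ax": 0,"ay": 0,"az": 0},
    {"x": -4,"y": -25,"z": 0,"ax": 0,"ay": 0,"az": 0},
    {"x": -5,"y": -30,"z": 0,"ax": 0,"ay": 0,"az": 0},
    {"x": -6,"y": -35,"z": 0,"ax": 0,"ay": 0,"az": 0},
    {"x": -6,"y": -40,"z": 0,"ax": 0,"ay": 0,"az": 0},
    {"x": -6,"y": -44,"z": 0,"ax": 0,"ay": 0,"az": 0},
    {"x": -6,"y": -47,"z": 0,"ax": 0,"ay": 0,"az": 0},
    {"x": -6,"y": -47,"z": 0,"ax": 0,"ay": 0,"az": 0},
    {"x": -6,"y": -47,"z": 0,"ax": 0,"ay": 0,"az": 0},
  ],
  gripper=0.6,
)

```text
time_s: 14.8
ee_pos: [0.4925, -0.2935, 0.2707]
orientation: [-2.09, -2.344, -0.002]
force: [0.6, 0.5, -0.2]
width: 0.0511
```

```bash
python3 - <<'E'
from h import *
wr('w9')
E
```

```text
t 14.80 pos [ 0.4925 -0.2935  0.2707] yaz 0.1144 tz [ 1.0e-04  1.8e-03 -1.0e+00] F [ 0.6  0.5 -0.2] w 0.0511 q [-0.54  0.37  0.22  1.42  0.    0.92]
```

View pics/w9.png

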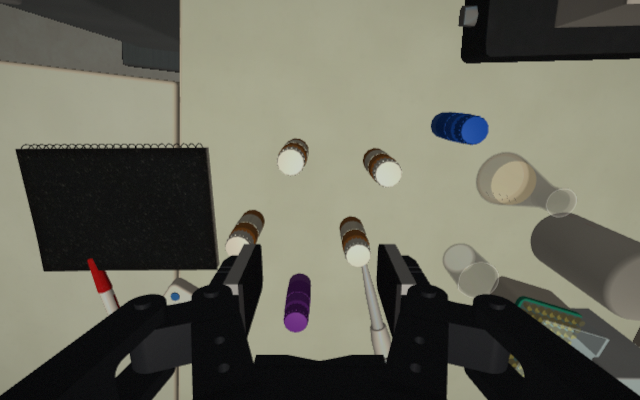

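```bash
python3 - <<'E'
from h import *
a=cv2.imread('pics/w9.png')
cv2.imwrite('pics/w9z.png',cv2.resize(a[130:280,220:420],None,fx=4,fy=4,interpolation=cv2.INTER_CUBIC))
E
```

```text
(no output)
```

View pics/w9z.png

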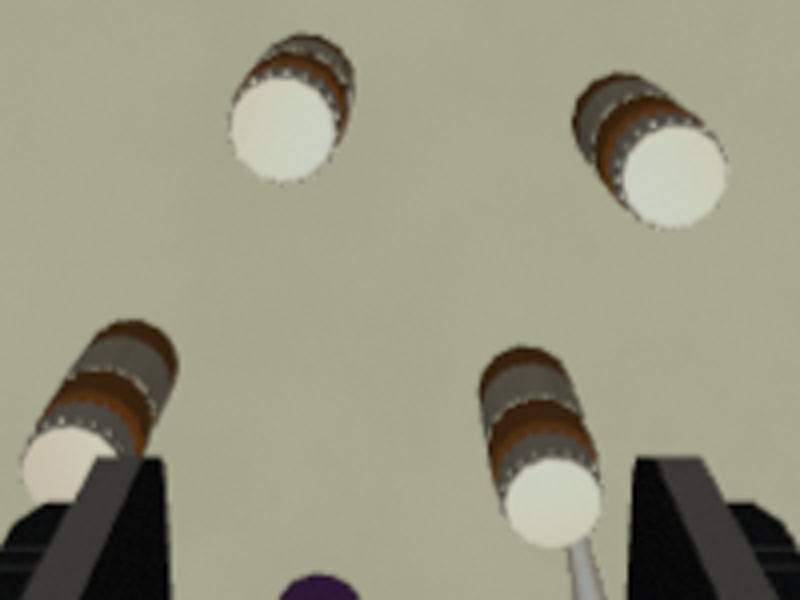

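```bash
python3 - <<'E'
from h import *
np.set_printoptions(precision=4,suppress=True)
m=M('w9');f=lambda U,V:((U+.5)/4-.5+220,(V+.5)/4-.5+130)
for n,p,t,s in(('A',(674,176),(418,321),(353,290)),('B',(552,503),(563,351),(451,363)),('C',(284,129),(419,475),(293,380)),('D',(70,470),(574,554),(381,500))):
    print(n,atz(m,*f(*p),.085),tri([(m,f(*p)),(C['top'],zt2(*t)),(C['scene'],zs2(*s))]))
for p in((500,120),(1,1)): pass
print('blue',atz(m,475,130,.085),'purple',atz(m,296,322,.085),'flask',atz(m,503,178,.0),'beaker',atz(m,458,258,0))
E
```

```text
A [ 0.5539 -0.2791  0.085 ] [ 0.5531 -0.2787  0.0828]
B [ 0.538  -0.3624  0.085 ] [ 0.5368 -0.3614  0.0865]
C [ 0.4647 -0.2785  0.085 ] [ 0.464  -0.2787  0.0826]
D [ 0.421  -0.3672  0.085 ] [ 0.4203 -0.3671  0.0838]
blue [ 0.6232 -0.2318  0.085 ] purple [ 0.4856 -0.4439  0.085 ] flask [ 0.7072 -0.2839  0.    ] beaker [ 0.6778 -0.3898  0.    ]
```

>>> carry_out(
  series=[
    {"x": -2.78,"y": 1.5,"z": 0,"ax": 0,"ay": 0,"az": 0},
    {"x": -2.78,"y": 1.5,"z": -4,"ax": 0,"ay": 0,"az": 0},
    {"x": -2.78,"y": 1.5,"z": -8,"ax": 0,"ay": 0,"az": 0},
    {"x": -2.78,"y": 1.5,"z": -12,"ax": 0,"ay": 0,"az": 0},
    {"x": -2.78,"y": 1.5,"z": -15,"ax": 0,"ay": 0,"az": 0},
    {"x": -2.78,"y": 1.5,"z": -18,"ax": 0,"ay": 0,"az": 0},
    {"x": -2.78,"y": 1.5,"z": -20.1,"ax": 0,"ay": 0,"az": 0},
    {"x": -2.78,"y": 1.5,"z": -20.1,"ax": 0,"ay": 0,"az": 0},
    {"x": -2.78,"y": 1.5,"z": -20.1,"ax": 0,"ay": 0,"az": 0},
  ],
)

```text
time_s: 15.75
ee_pos: [0.465, -0.277, 0.0707]
orientation: [-2.088, -2.347, -0.002]
force: [0.4, -0.3, 0.3]
width: 0.0512
```

>>> carry_out(
  series=[
    {"x": 0,"y": 0,"z": 0,"ax": 0,"ay": 0,"az": 0},
    {"x": 0,"y": 0,"z": 0,"ax": 0,"ay": 0,"az": 0},
    {"x": 0,"y": 0,"z": 0,"ax": 0,"ay": 0,"az": 0},
    {"x": 0,"y": 0,"z": 0,"ax": 0,"ay": 0,"az": 0},
    {"x": 0,"y": 0,"z": 0,"ax": 0,"ay": 0,"az": 0},
  ],
  gripper=0,
)

```text
time_s: 16.25
ee_pos: [0.4658, -0.2773, 0.0723]
orientation: [2.087, 2.346, 0.003]
force: [-2.5, 1.4, 9.6]
width: 0.0253
```

```bash
python3 - <<'E'
from h import *
wr('w10')
E
```

```text
t 16.25 pos [ 0.4658 -0.2773  0.0723] yaz 0.1167 tz [ 2.6e-03  5.0e-04 -1.0e+00] F [-2.5  1.4  9.6] w 0.0253 q [-0.54  0.4  -0.25  0.92  0.    0.92]
```

View pics/w10.png

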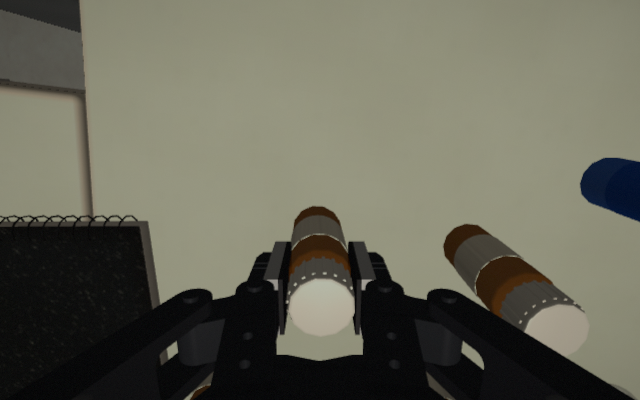

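>>> carry_out(
  series=[
    {"x": 0,"y": 0,"z": 3,"ax": 0,"ay": 0,"az": 0},
    {"x": 0,"y": 0,"z": 8,"ax": 0,"ay": 0,"az": 0},
    {"x": 0,"y": 0,"z": 13,"ax": 0,"ay": 0,"az": 0},
    {"x": 0,"y": 0,"z": 18,"ax": 0,"ay": 0,"az": 0},
    {"x": 0,"y": 0,"z": 20,"ax": 0,"ay": 0,"az": 0},
    {"x": 0,"y": 0,"z": 20,"ax": 0,"ay": 0,"az": 0},
    {"x": 0,"y": 0,"z": 20,"ax": 0,"ay": 0,"az": 0},
  ],
)

```text
time_s: 17.0
ee_pos: [0.4659, -0.2774, 0.2725]
orientation: [2.086, 2.345, 0.004]
force: [0.0, 0.1, -0.9]
width: 0.0258
```

```bash
python3 - <<'E'
from h import *
np.set_printoptions(precision=4,suppress=True)
wr('w11')
a=cv2.imread('pics/w10.png');b=cv2.imread('pics/w11.png')
cv2.imwrite('pics/w11z.png',np.hstack([cv2.resize(x[190:350,260:380],None,fx=3.3,fy=3.3,interpolation=cv2.INTER_CUBIC) for x in (a,b)]))
print(atz(M('w10'),321,306,.085))
E
```

```text
t 17.00 pos [ 0.4659 -0.2774  0.2725] yaz 0.1167 tz [ 0.0034  0.0001 -1.    ] F [ 0.   0.1 -0.9] w 0.0258 q [-0.54  0.3   0.12  1.39  0.    0.92]
[ 0.4663 -0.2781  0.085 ]
```

View pics/w11z.png

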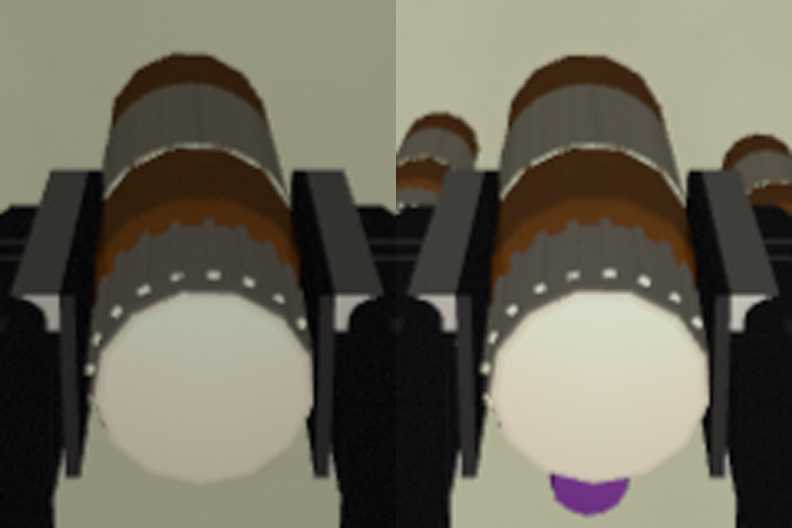

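```bash
python3 - <<'E'
from h import *
from scipy.spatial.transform import Rotation as Ro
np.set_printoptions(precision=4,suppress=True)
m=M('w10')
y=np.array([np.cos(.1167),np.sin(.1167)]);x=np.array([-y[1],y[0]])
tcp=np.array([.4658,-.2773])
cap=atz(m,260+201.5/3.3-.5,190+386/3.3-.5,.085)
for z in(0.,.002):
    f=atz(m,260+189.5/3.3-.5,190+54/3.3-.5,z); print('rim',z,x@(f[:2]-tcp),y@(f[:2]-tcp))
print('cap',x@(cap[:2]-tcp),y@(cap[:2]-tcp))
E
```

```text
rim 0.0 0.010864671182475503 -0.0013455243420510813
rim 0.002 0.011472948532193068 -0.0013375012609316281
cap -0.001083166170623933 0.0002581397752799148
```

>>> carry_out(
  series=[
    {"x": 1,"y": 4,"z": 1,"ax": 0,"ay": 0,"az": 0},
    {"x": 2,"y": 9,"z": 1,"ax": 0,"ay": 0,"az": 0},
    {"x": 3,"y": 14,"z": 1,"ax": 0,"ay": 0,"az": 0},
    {"x": 4,"y": 19,"z": 1,"ax": 0,"ay": 0,"az": 0},
    {"x": 5,"y": 24,"z": 1,"ax": 0,"ay": 0,"az": 0},
    {"x": 6,"y": 29,"z": 1,"ax": 0,"ay": 0,"az": 0},
    {"x": 7,"y": 34,"z": 1,"ax": 0,"ay": 0,"az": 0},
    {"x": 7.5,"y": 39,"z": 1,"ax": 0,"ay": 0,"az": 0},
    {"x": 8,"y": 44,"z": 1,"ax": 0,"ay": 0,"az": 0},
    {"x": 8.14,"y": 48,"z": 1,"ax": 0,"ay": 0,"az": 0},
    {"x": 8.14,"y": 51.4,"z": 1,"ax": 0,"ay": 0,"az": 0},
    {"x": 8.14,"y": 51.5,"z": 1,"ax": 0,"ay": 0,"az": 0},
    {"x": 8.14,"y": 51.5,"z": 1,"ax": 0,"ay": 0,"az": 0},
    {"x": 8.14,"y": 51.5,"z": 1,"ax": 0,"ay": 0,"az": 0},
  ],
)

```text
time_s: 18.45
ee_pos: [0.5467, 0.237, 0.281]
orientation: [2.088, 2.346, 0.001]
force: [0.4, -1.7, -1.4]
width: 0.0254
```

```bash
python3 - <<'E'
from h import *
st()
E
```

```text
t 18.45 pos [0.5467 0.237  0.281 ] yaz 0.1162 tz [ 8.e-04  2.e-04 -1.e+00] F [ 0.4 -1.7 -1.4] w 0.0254 q [ 0.41  0.42  0.32  1.47 -0.    1.86]
```

>>> carry_out(
  series=[
    {"x": 0.06,"y": 0.02,"z": -2,"ax": 0,"ay": 0,"az": 0},
    {"x": 0.06,"y": 0.02,"z": -5,"ax": 0,"ay": 0,"az": 0},
    {"x": 0.06,"y": 0.02,"z": -7.5,"ax": 0,"ay": 0,"az": 0},
    {"x": 0.06,"y": 0.02,"z": -8.8,"ax": 0,"ay": 0,"az": 0},
    {"x": 0.06,"y": 0.02,"z": -8.8,"ax": 0,"ay": 0,"az": 0},
    {"x": 0.06,"y": 0.02,"z": -8.8,"ax": 0,"ay": 0,"az": 0},
  ],
)

```text
time_s: 19.05
ee_pos: [0.5475, 0.2363, 0.1935]
orientation: [2.09, 2.345, 0.001]
force: [-0.4, -0.8, -0.2]
width: 0.025
```

```bash
python3 - <<'E'
from h import *
wr('w12')
a=cv2.imread('pics/w12.png')
cv2.imwrite('pics/w12z.png',cv2.resize(a[100:350,200:440],None,fx=2.4,fy=2.4,interpolation=cv2.INTER_CUBIC))
E
```

```text
t 19.05 pos [0.5475 0.2363 0.1935] yaz 0.1150 tz [ 1.e-03  2.e-04 -1.e+00] F [-0.4 -0.8 -0.2] w 0.0250 q [ 0.41  0.43  0.11  1.25 -0.    1.86]
```

View pics/w12z.png

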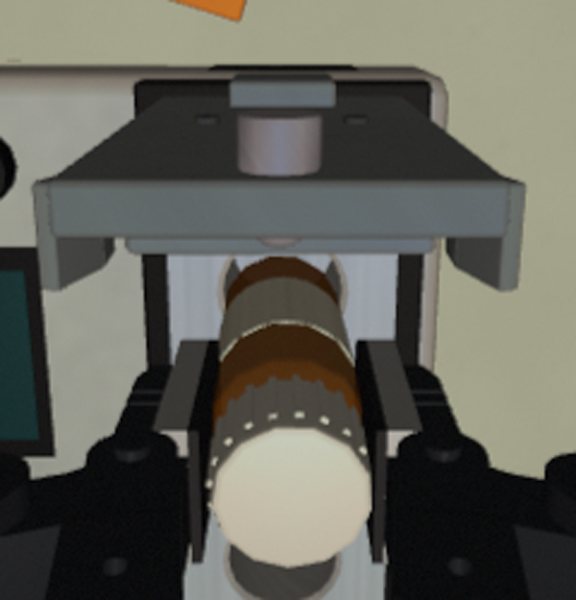

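>>> carry_out(
  series=[
    {"x": 0,"y": 0.08,"z": -0.4,"ax": 0,"ay": 0,"az": 0},
    {"x": 0,"y": 0.08,"z": -0.8,"ax": 0,"ay": 0,"az": 0},
    {"x": 0,"y": 0.08,"z": -1.2,"ax": 0,"ay": 0,"az": 0},
    {"x": 0,"y": 0.08,"z": -1.6,"ax": 0,"ay": 0,"az": 0},
    {"x": 0,"y": 0.08,"z": -1.6,"ax": 0,"ay": 0,"az": 0},
  ],
)

```text
time_s: 19.6
ee_pos: [0.5475, 0.2374, 0.1773]
orientation: [2.089, 2.345, 0.001]
force: [0.0, -0.1, -0.2]
width: 0.0258
```

>>> carry_out(
  series=[
    {"x": 0,"y": 0,"z": -0.6,"ax": 0,"ay": 0,"az": 0},
    {"x": 0,"y": 0,"z": -1.2,"ax": 0,"ay": 0,"az": 0},
    {"x": 0,"y": 0,"z": -1.8,"ax": 0,"ay": 0,"az": 0},
    {"x": 0,"y": 0,"z": -2.4,"ax": 0,"ay": 0,"az": 0},
    {"x": 0,"y": 0,"z": -2.9,"ax": 0,"ay": 0,"az": 0},
    {"x": 0,"y": 0,"z": -3.1,"ax": 0,"ay": 0,"az": 0},
    {"x": 0,"y": 0,"z": -3.1,"ax": 0,"ay": 0,"az": 0},
  ],
)

```text
time_s: 20.3
ee_pos: [0.5474, 0.2374, 0.1465]
orientation: [2.089, 2.345, 0.002]
force: [-1.7, -1.0, 1.4]
width: 0.0253
```

>>> carry_out(
  series=[
    {"x": 0,"y": 0,"z": 0,"ax": 0,"ay": 0,"az": 0},
    {"x": 0,"y": 0,"z": 0,"ax": 0,"ay": 0,"az": 0},
    {"x": 0,"y": 0,"z": 0,"ax": 0,"ay": 0,"az": 0},
    {"x": 0,"y": 0,"z": 2,"ax": 0,"ay": 0,"az": 0},
    {"x": 0,"y": 0,"z": 7,"ax": 0,"ay": 0,"az": 0},
    {"x": 0,"y": 0,"z": 12,"ax": 0,"ay": 0,"az": 0},
    {"x": 0,"y": -4,"z": 12,"ax": 0,"ay": 0,"az": 0},
    {"x": 0,"y": -9,"z": 12,"ax": 0,"ay": 0,"az": 0},
    {"x": 0,"y": -14,"z": 12,"ax": 0,"ay": 0,"az": 0},
    {"x": 0,"y": -19,"z": 12,"ax": 0,"ay": 0,"az": 0},
    {"x": 0,"y": -24,"z": 12,"ax": 0,"ay": 0,"az": 0},
    {"x": 0,"y": -29,"z": 12,"ax": 0,"ay": 0,"az": 0},
    {"x": 0,"y": -34,"z": 12,"ax": 0,"ay": 0,"az": 0},
    {"x": 0,"y": -39,"z": 12,"ax": 0,"ay": 0,"az": 0},
    {"x": 0.6,"y": -44,"z": 12,"ax": 0,"ay": 0,"az": 0},
    {"x": 0.65,"y": -48,"z": 12,"ax": 0,"ay": 0,"az": 0},
    {"x": 0.65,"y": -51.7,"z": 12,"ax": 0,"ay": 0,"az": 0},
    {"x": 0.65,"y": -51.7,"z": 12,"ax": 0,"ay": 0,"az": 0},
    {"x": 0.65,"y": -51.7,"z": 12,"ax": 0,"ay": 0,"az": 0},
  ],
  gripper=0.6,
)

```text
time_s: 22.2
ee_pos: [0.5537, -0.2802, 0.266]
orientation: [2.092, 2.344, 0.002]
force: [0.7, 0.4, 0.1]
width: 0.0511
```

```bash
python3 - <<'E'
from h import *
wr('w13')
im,m=snap('top','t13.png')
cv2.imwrite('pics/t13z.png',cv2.convertScaleAbs(cv2.resize(im[170:260,150:310],None,fx=5,fy=5,interpolation=cv2.INTER_CUBIC),alpha=1.5))
E
```

```text
t 22.20 pos [ 0.5537 -0.2802  0.266 ] yaz 0.1138 tz [ 7.e-04  7.e-04 -1.e+00] F [0.7 0.4 0.1] w 0.0511 q [-0.47  0.48  0.37  1.46  0.    0.99]
```

View pics/w13.png

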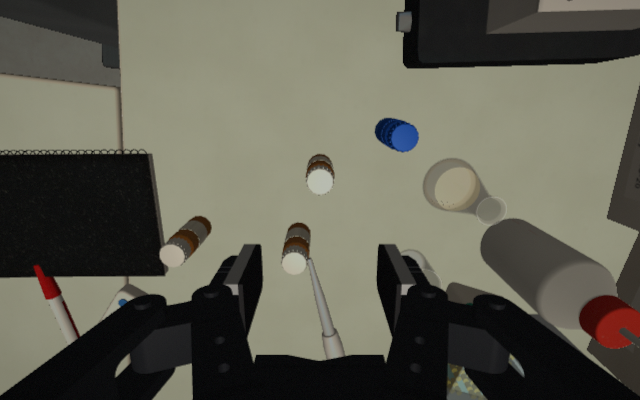

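View pics/t13z.png

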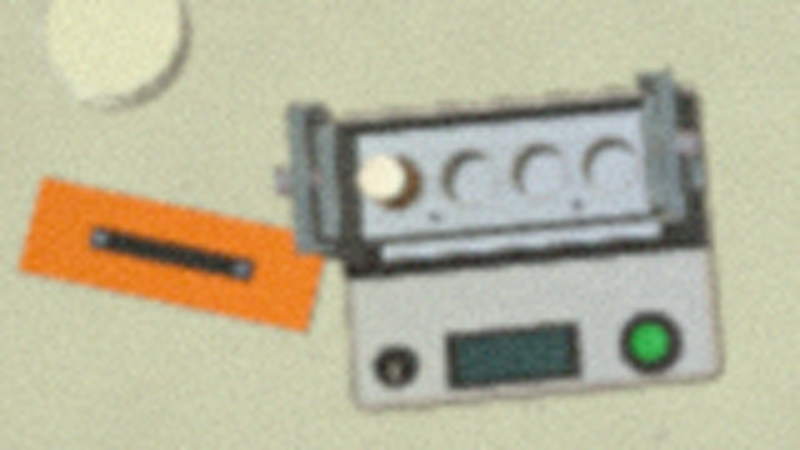

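```bash
python3 - <<'E'
from h import *
np.set_printoptions(precision=4,suppress=True)
m=M('w13')
for p in((319.7,181.5),(294,262),(172.5,257.5)): print(atz(m,*p,.085))
E
```

```text
[ 0.554  -0.2793  0.085 ]
[ 0.5385 -0.3612  0.085 ]
[ 0.4221 -0.3697  0.085 ]
```

>>> carry_out(
  series=[
    {"x": 0.03,"y": 0.07,"z": -4,"ax": 0,"ay": 0,"az": 0},
    {"x": 0.03,"y": 0.07,"z": -8,"ax": 0,"ay": 0,"az": 0},
    {"x": 0.03,"y": 0.07,"z": -12,"ax": 0,"ay": 0,"az": 0},
    {"x": 0.03,"y": 0.07,"z": -15,"ax": 0,"ay": 0,"az": 0},
    {"x": 0.03,"y": 0.07,"z": -18,"ax": 0,"ay": 0,"az": 0},
    {"x": 0.03,"y": 0.07,"z": -19.5,"ax": 0,"ay": 0,"az": 0},
    {"x": 0.03,"y": 0.07,"z": -19.5,"ax": 0,"ay": 0,"az": 0},
    {"x": 0.03,"y": 0.07,"z": -19.5,"ax": 0,"ay": 0,"az": 0},
  ],
)

```text
time_s: 23.1
ee_pos: [0.5547, -0.2774, 0.0724]
orientation: [2.087, 2.347, 0.002]
force: [0.2, -1.0, 1.3]
width: 0.0515
```

>>> carry_out(
  series=[
    {"x": 0,"y": 0,"z": 0,"ax": 0,"ay": 0,"az": 0},
    {"x": 0,"y": 0,"z": 0,"ax": 0,"ay": 0,"az": 0},
    {"x": 0,"y": 0,"z": 0,"ax": 0,"ay": 0,"az": 0},
    {"x": 0,"y": 0,"z": 0,"ax": 0,"ay": 0,"az": 0},
    {"x": 0,"y": 0,"z": 0,"ax": 0,"ay": 0,"az": 0},
  ],
  gripper=0,
)

```text
time_s: 23.6
ee_pos: [0.5555, -0.2777, 0.0741]
orientation: [2.085, 2.345, 0.003]
force: [-1.7, 1.4, 8.6]
width: 0.025
```

```bash
cat >> h.py <<'E'
def vz(f):
    im,m=wr(f); cv2.imwrite('pics/'+f+'z.png',cv2.resize(im[190:350,260:380],None,fx=3.3,fy=3.3,interpolation=cv2.INTER_CUBIC))
def off(f,cap,foot,tcp,yaz,ztop,zfoot):
    m=M(f); tcp=np.array(tcp); y=np.array([np.cos(yaz),np.sin(yaz)]);x=np.array([-y[1],y[0]])
    g=lambda p,z:atz(m,260+(p[0]+.5)/3.3-.5,190+(p[1]+.5)/3.3-.5,z)[:2]-tcp
    c=g(cap,ztop);r=g(foot,zfoot+.001); print('cap',x@c,y@c,'foot',x@r-.0132,y@r)
E
python3 - <<'E'
from h import *
vz('w14')
E
```

```text
t 23.60 pos [ 0.5555 -0.2777  0.0741] yaz 0.1172 tz [ 3.8e-03 -7.0e-04 -1.0e+00] F [-1.7  1.4  8.6] w 0.0250 q [-0.46  0.54 -0.02  1.01  0.    0.99]
```

View pics/w14z.png

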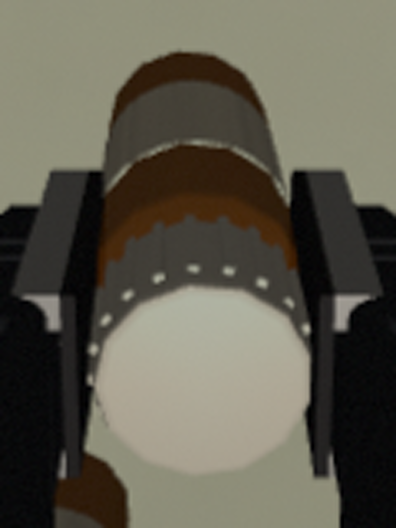

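```bash
python3 - <<'E'
from h import *
off('w14',(203,379),(188.5,53),(.5555,-.2777),.1172,.085,0)
off('w10',(201.5,386),(189.5,54),(.4658,-.2773),.1167,.085,0)
E
```

```text
cap -0.0013857167990868008 0.00047144781166754383 foot -0.0025475852057982046 -0.001361725491646323
cap -0.0011453507702888638 0.0003127280720419871 foot -0.0021239193595185973 -0.0012529078759656149
```

>>> carry_out(
  series=[
    {"x": 0,"y": 0,"z": 3,"ax": 0,"ay": 0,"az": 0},
    {"x": 0,"y": 0,"z": 8,"ax": 0,"ay": 0,"az": 0},
    {"x": 0,"y": 0,"z": 13,"ax": 0,"ay": 0,"az": 0},
    {"x": 0,"y": 0,"z": 18,"ax": 0,"ay": 0,"az": 0},
    {"x": 0,"y": 4,"z": 20.5,"ax": 0,"ay": 0,"az": 0},
    {"x": 0,"y": 9,"z": 20.5,"ax": 0,"ay": 0,"az": 0},
    {"x": 0,"y": 14,"z": 20.5,"ax": 0,"ay": 0,"az": 0},
    {"x": 0,"y": 19,"z": 20.5,"ax": 0,"ay": 0,"az": 0},
    {"x": 0,"y": 24,"z": 20.5,"ax": 0,"ay": 0,"az": 0},
    {"x": 0,"y": 29,"z": 20.5,"ax": 0,"ay": 0,"az": 0},
    {"x": 0,"y": 34,"z": 20.5,"ax": 0,"ay": 0,"az": 0},
    {"x": 0,"y": 39,"z": 20.5,"ax": 0,"ay": 0,"az": 0},
    {"x": 0,"y": 43,"z": 20.5,"ax": 0,"ay": 0,"az": 0},
    {"x": -0.36,"y": 46,"z": 20.5,"ax": 0,"ay": 0,"az": 0},
    {"x": -0.36,"y": 47.5,"z": 20.5,"ax": 0,"ay": 0,"az": 0},
    {"x": -0.36,"y": 47.5,"z": 20.5,"ax": 0,"ay": 0,"az": 0},
    {"x": -0.36,"y": 47.5,"z": 20.5,"ax": 0,"ay": 0,"az": 0},
  ],
)

```text
time_s: 25.35
ee_pos: [0.552, 0.1967, 0.2794]
orientation: [2.085, 2.345, 0.003]
force: [1.2, -0.4, -0.4]
width: 0.0255
```

```bash
python3 - <<'E'
from h import *
st()
E
```

```text
t 25.35 pos [0.552  0.1967 0.2794] yaz 0.1171 tz [ 4.3e-03 -9.0e-04 -1.0e+00] F [ 1.2 -0.4 -0.4] w 0.0255 q [ 0.34  0.39  0.28  1.45 -0.    1.8 ]
```

>>> carry_out(
  series=[
    {"x": 0.02,"y": 0.14,"z": -2,"ax": 0,"ay": 0,"az": 0},
    {"x": 0.02,"y": 0.14,"z": -5,"ax": 0,"ay": 0,"az": 0},
    {"x": 0.02,"y": 0.14,"z": -7,"ax": 0,"ay": 0,"az": 0},
    {"x": 0.02,"y": 0.14,"z": -8,"ax": 0,"ay": 0,"az": 0},
    {"x": 0.02,"y": 0.14,"z": -8.4,"ax": 0,"ay": 0,"az": 0},
    {"x": 0.02,"y": 0.14,"z": -8.4,"ax": 0,"ay": 0,"az": 0},
  ],
)

```text
time_s: 25.95
ee_pos: [0.5526, 0.1974, 0.1959]
orientation: [2.086, 2.344, 0.004]
force: [-0.1, 0.7, -0.1]
width: 0.0253
```

>>> carry_out(
  series=[
    {"x": -0.04,"y": 0.05,"z": -0.4,"ax": 0,"ay": 0,"az": 0},
    {"x": -0.04,"y": 0.05,"z": -0.8,"ax": 0,"ay": 0,"az": 0},
    {"x": -0.04,"y": 0.05,"z": -1.2,"ax": 0,"ay": 0,"az": 0},
    {"x": -0.04,"y": 0.05,"z": -1.6,"ax": 0,"ay": 0,"az": 0},
    {"x": -0.04,"y": 0.05,"z": -1.7,"ax": 0,"ay": 0,"az": 0},
  ],
)

```text
time_s: 26.45
ee_pos: [0.5519, 0.1979, 0.1783]
orientation: [2.086, 2.344, 0.003]
force: [-1.0, 0.1, -0.2]
width: 0.0253
```

>>> carry_out(
  series=[
    {"x": 0,"y": 0,"z": -0.6,"ax": 0,"ay": 0,"az": 0},
    {"x": 0,"y": 0,"z": -1.2,"ax": 0,"ay": 0,"az": 0},
    {"x": 0,"y": 0,"z": -1.8,"ax": 0,"ay": 0,"az": 0},
    {"x": 0,"y": 0,"z": -2.4,"ax": 0,"ay": 0,"az": 0},
    {"x": 0,"y": 0,"z": -2.9,"ax": 0,"ay": 0,"az": 0},
    {"x": 0,"y": 0,"z": -3.0,"ax": 0,"ay": 0,"az": 0},
    {"x": 0,"y": 0,"z": -3.0,"ax": 0,"ay": 0,"az": 0},
  ],
)

```text
time_s: 27.15
ee_pos: [0.5518, 0.1979, 0.1482]
orientation: [2.086, 2.344, 0.003]
force: [-0.7, 0.0, 1.0]
width: 0.0254
```

>>> carry_out(
  series=[
    {"x": 0,"y": 0,"z": 0,"ax": 0,"ay": 0,"az": 0},
    {"x": 0,"y": 0,"z": 0,"ax": 0,"ay": 0,"az": 0},
    {"x": 0,"y": 0,"z": 0,"ax": 0,"ay": 0,"az": 0},
    {"x": 0,"y": 0,"z": 2,"ax": 0,"ay": 0,"az": 0},
    {"x": 0,"y": 0,"z": 7,"ax": 0,"ay": 0,"az": 0},
    {"x": 0,"y": -1,"z": 12,"ax": 0,"ay": 0,"az": 0},
    {"x": 0,"y": -6,"z": 12,"ax": 0,"ay": 0,"az": 0},
    {"x": 0,"y": -11,"z": 12,"ax": 0,"ay": 0,"az": 0},
    {"x": 0,"y": -16,"z": 12,"ax": 0,"ay": 0,"az": 0},
    {"x": 0,"y": -21,"z": 12,"ax": 0,"ay": 0,"az": 0},
    {"x": 0,"y": -26,"z": 12,"ax": 0,"ay": 0,"az": 0},
    {"x": 0,"y": -31,"z": 12,"ax": 0,"ay": 0,"az": 0},
    {"x": -0.4,"y": -36,"z": 12,"ax": 0,"ay": 0,"az": 0},
    {"x": -0.8,"y": -41,"z": 12,"ax": 0,"ay": 0,"az": 0},
    {"x": -1.2,"y": -46,"z": 12,"ax": 0,"ay": 0,"az": 0},
    {"x": -1.38,"y": -51,"z": 12,"ax": 0,"ay": 0,"az": 0},
    {"x": -1.38,"y": -54,"z": 12,"ax": 0,"ay": 0,"az": 0},
    {"x": -1.38,"y": -56,"z": 12,"ax": 0,"ay": 0,"az": 0},
    {"x": -1.38,"y": -56,"z": 12,"ax": 0,"ay": 0,"az": 0},
    {"x": -1.38,"y": -56,"z": 12,"ax": 0,"ay": 0,"az": 0},
  ],
  gripper=0.6,
)

```text
time_s: 29.15
ee_pos: [0.538, -0.3621, 0.268]
orientation: [2.087, 2.344, 0.003]
force: [0.9, 0.6, -0.6]
width: 0.0512
```

```bash
python3 - <<'E'
from h import *
wr('w15')
E
```

```text
t 29.15 pos [ 0.538  -0.3621  0.268 ] yaz 0.1158 tz [ 3.8e-03 -7.0e-04 -1.0e+00] F [ 0.9  0.6 -0.6] w 0.0512 q [-0.59  0.54  0.48  1.5   0.    0.86]
```

View pics/w15.png

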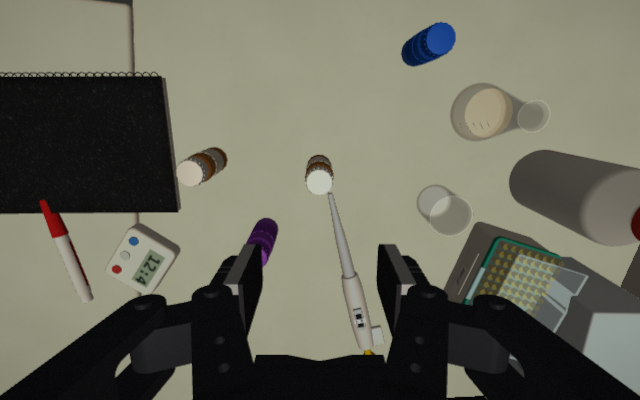

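```bash
python3 - <<'E'
from h import *
np.set_printoptions(precision=4,suppress=True)
m=M('w15')
for p in((319.3,182.),(190.5,173.5)): print(atz(m,*p,.085))
E
```

```text
[ 0.5386 -0.3624  0.085 ]
[ 0.4226 -0.3679  0.085 ]
```

>>> carry_out(
  series=[
    {"x": 0.02,"y": -0.08,"z": -4,"ax": 0,"ay": 0,"az": 0},
    {"x": 0.02,"y": -0.08,"z": -8,"ax": 0,"ay": 0,"az": 0},
    {"x": 0.02,"y": -0.08,"z": -12,"ax": 0,"ay": 0,"az": 0},
    {"x": 0.02,"y": -0.08,"z": -15,"ax": 0,"ay": 0,"az": 0},
    {"x": 0.02,"y": -0.08,"z": -18,"ax": 0,"ay": 0,"az": 0},
    {"x": 0.02,"y": -0.08,"z": -19.7,"ax": 0,"ay": 0,"az": 0},
    {"x": 0.02,"y": -0.08,"z": -19.7,"ax": 0,"ay": 0,"az": 0},
    {"x": 0.02,"y": -0.08,"z": -19.7,"ax": 0,"ay": 0,"az": 0},
  ],
)

```text
time_s: 30.0
ee_pos: [0.5388, -0.3616, 0.0722]
orientation: [2.084, 2.345, 0.004]
force: [0.2, 0.5, 0.1]
width: 0.0512
```

>>> carry_out(
  series=[
    {"x": 0,"y": 0,"z": 0,"ax": 0,"ay": 0,"az": 0},
    {"x": 0,"y": 0,"z": 0,"ax": 0,"ay": 0,"az": 0},
    {"x": 0,"y": 0,"z": 0,"ax": 0,"ay": 0,"az": 0},
    {"x": 0,"y": 0,"z": 0,"ax": 0,"ay": 0,"az": 0},
    {"x": 0,"y": 0,"z": 0,"ax": 0,"ay": 0,"az": 0},
  ],
  gripper=0,
)

```text
time_s: 30.5
ee_pos: [0.5396, -0.362, 0.074]
orientation: [2.082, 2.343, 0.004]
force: [-1.7, 1.1, 8.6]
width: 0.0255
```

```bash
python3 - <<'E'
from h import *
vz('w16')
E
```

```text
t 30.50 pos [ 0.5396 -0.362   0.074 ] yaz 0.1177 tz [ 0.0068 -0.0025 -1.    ] F [-1.7  1.1  8.6] w 0.0255 q [-0.59  0.6   0.07  1.04  0.    0.86]
```

View pics/w16z.png

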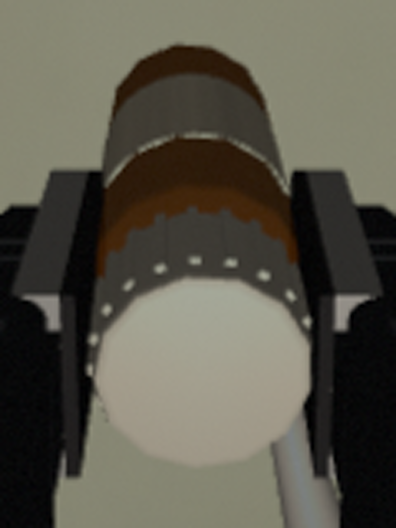

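```bash
python3 - <<'E'
from h import *
off('w16',(203,371),(188.5,45),(.5396,-.3620),.1177,.085,0)
E
```

```text
cap -0.00037671786240947656 0.00041844119034368935 foot -0.0012384390628479916 -0.001185039027562467
```

>>> carry_out(
  series=[
    {"x": 0,"y": 0,"z": 3,"ax": 0,"ay": 0,"az": 0},
    {"x": 0,"y": 0,"z": 8,"ax": 0.002,"ay": 0.006,"az": -0.001},
    {"x": 0,"y": 0,"z": 13,"ax": 0.002,"ay": 0.006,"az": -0.001},
    {"x": 0,"y": 0,"z": 18,"ax": 0.002,"ay": 0.006,"az": -0.001},
    {"x": 0,"y": 4,"z": 20.5,"ax": 0.002,"ay": 0.006,"az": -0.001},
    {"x": 0,"y": 9,"z": 20.5,"ax": 0.002,"ay": 0.006,"az": -0.001},
    {"x": 0,"y": 14,"z": 20.5,"ax": 0.002,"ay": 0.006,"az": -0.001},
    {"x": 0,"y": 19,"z": 20.5,"ax": 0.002,"ay": 0.006,"az": -0.001},
    {"x": 0,"y": 24,"z": 20.5,"ax": 0.002,"ay": 0.006,"az": -0.001},
    {"x": 0,"y": 29,"z": 20.5,"ax": 0.002,"ay": 0.006,"az": -0.001},
    {"x": 0,"y": 34,"z": 20.5,"ax": 0.002,"ay": 0.006,"az": -0.001},
    {"x": 0,"y": 39,"z": 20.5,"ax": 0.002,"ay": 0.006,"az": -0.001},
    {"x": 0.5,"y": 43,"z": 20.5,"ax": 0.002,"ay": 0.006,"az": -0.001},
    {"x": 1.2,"y": 47,"z": 20.5,"ax": 0.002,"ay": 0.006,"az": -0.001},
    {"x": 1.7,"y": 50,"z": 20.5,"ax": 0.002,"ay": 0.006,"az": -0.001},
    {"x": 1.7,"y": 52,"z": 20.5,"ax": 0.002,"ay": 0.006,"az": -0.001},
    {"x": 1.7,"y": 52.1,"z": 20.5,"ax": 0.002,"ay": 0.006,"az": -0.001},
    {"x": 1.7,"y": 52.1,"z": 20.5,"ax": 0.002,"ay": 0.006,"az": -0.001},
  ],
)

```text
time_s: 32.35
ee_pos: [0.5565, 0.1591, 0.2796]
orientation: [2.086, 2.347, 0.001]
force: [0.7, -0.5, -0.6]
width: 0.0255
```

```bash
python3 - <<'E'
from h import *
st()
E
```

```text
t 32.35 pos [0.5565 0.1591 0.2796] yaz 0.1176 tz [ 1.5e-03 -5.0e-04 -1.0e+00] F [ 0.7 -0.5 -0.6] w 0.0255 q [ 0.28  0.38  0.26  1.45 -0.    1.73]
```

>>> carry_out(
  series=[
    {"x": 0.02,"y": -0.16,"z": -2,"ax": 0,"ay": 0,"az": -0.002},
    {"x": 0.02,"y": -0.16,"z": -5,"ax": 0,"ay": 0,"az": -0.002},
    {"x": 0.02,"y": -0.16,"z": -7,"ax": 0,"ay": 0,"az": -0.002},
    {"x": 0.02,"y": -0.16,"z": -8,"ax": 0,"ay": 0,"az": -0.002},
    {"x": 0.02,"y": -0.16,"z": -8.4,"ax": 0,"ay": 0,"az": -0.002},
    {"x": 0.02,"y": -0.16,"z": -8.4,"ax": 0,"ay": 0,"az": -0.002},
  ],
)

```text
time_s: 32.95
ee_pos: [0.557, 0.1571, 0.1961]
orientation: [2.089, 2.344, 0.002]
force: [-0.9, 0.0, -0.1]
width: 0.0252
```

>>> carry_out(
  series=[
    {"x": -0.01,"y": 0.01,"z": -0.4,"ax": 0,"ay": 0,"az": 0},
    {"x": -0.01,"y": 0.01,"z": -0.8,"ax": 0,"ay": 0,"az": 0},
    {"x": -0.01,"y": 0.01,"z": -1.2,"ax": 0,"ay": 0,"az": 0},
    {"x": -0.01,"y": 0.01,"z": -1.6,"ax": 0,"ay": 0,"az": 0},
    {"x": -0.01,"y": 0.01,"z": -1.7,"ax": 0,"ay": 0,"az": 0},
  ],
)

```text
time_s: 33.45
ee_pos: [0.5566, 0.1572, 0.1785]
orientation: [2.089, 2.344, 0.001]
force: [-0.2, -0.1, -1.0]
width: 0.0252
```

>>> carry_out(
  series=[
    {"x": 0,"y": 0,"z": -0.6,"ax": 0,"ay": 0,"az": 0},
    {"x": 0,"y": 0,"z": -1.2,"ax": 0,"ay": 0,"az": 0},
    {"x": 0,"y": 0,"z": -1.8,"ax": 0,"ay": 0,"az": 0},
    {"x": 0,"y": 0,"z": -2.4,"ax": 0,"ay": 0,"az": 0},
    {"x": 0,"y": 0,"z": -2.9,"ax": 0,"ay": 0,"az": 0},
    {"x": 0,"y": 0,"z": -3.0,"ax": 0,"ay": 0,"az": 0},
    {"x": 0,"y": 0,"z": -3.0,"ax": 0,"ay": 0,"az": 0},
  ],
)

```text
time_s: 34.15
ee_pos: [0.5566, 0.1572, 0.1484]
orientation: [2.089, 2.345, 0.001]
force: [1.2, 0.1, -1.4]
width: 0.0252
```

>>> carry_out(
  series=[
    {"x": 0,"y": 0,"z": 0,"ax": 0,"ay": 0,"az": 0},
    {"x": 0,"y": 0,"z": 0,"ax": 0,"ay": 0,"az": 0},
    {"x": 0,"y": 0,"z": 0,"ax": 0,"ay": 0,"az": 0},
    {"x": 0,"y": 0,"z": 2,"ax": 0,"ay": 0,"az": 0},
    {"x": 0,"y": 0,"z": 7,"ax": 0,"ay": 0,"az": 0},
    {"x": 0,"y": -1,"z": 12,"ax": 0,"ay": 0,"az": 0},
    {"x": -1,"y": -6,"z": 12,"ax": 0,"ay": 0,"az": 0},
    {"x": -2,"y": -10.5,"z": 12,"ax": 0,"ay": 0,"az": 0},
    {"x": -3.5,"y": -15,"z": 12,"ax": 0,"ay": 0,"az": 0},
    {"x": -5,"y": -19.5,"z": 12,"ax": 0,"ay": 0,"az": 0},
    {"x": -6.5,"y": -24,"z": 12,"ax": 0,"ay": 0,"az": 0},
    {"x": -8,"y": -28.5,"z": 12,"ax": 0,"ay": 0,"az": 0},
    {"x": -9.5,"y": -33,"z": 12,"ax": 0,"ay": 0,"az": 0},
    {"x": -11,"y": -37.5,"z": 12,"ax": 0,"ay": 0,"az": 0},
    {"x": -12.5,"y": -42,"z": 12,"ax": 0,"ay": 0,"az": 0},
    {"x": -13.4,"y": -46.5,"z": 12,"ax": 0,"ay": 0,"az": 0},
    {"x": -13.4,"y": -51,"z": 12,"ax": 0,"ay": 0,"az": 0},
    {"x": -13.4,"y": -52.5,"z": 12,"ax": 0,"ay": 0,"az": 0},
    {"x": -13.4,"y": -52.5,"z": 12,"ax": 0,"ay": 0,"az": 0},
    {"x": -13.4,"y": -52.5,"z": 12,"ax": 0,"ay": 0,"az": 0},
  ],
  gripper=0.6,
)

```text
time_s: 36.15
ee_pos: [0.4226, -0.3674, 0.2683]
orientation: [2.09, 2.345, 0.001]
force: [-0.3, 0.6, -0.9]
width: 0.0514
```

```bash
python3 - <<'E'
from h import *
wr('w17')
E
```

```text
t 36.15 pos [ 0.4226 -0.3674  0.2683] yaz 0.1149 tz [ 1.e-03 -2.e-04 -1.e+00] F [-0.3  0.6 -0.9] w 0.0514 q [-0.72  0.34  0.17  1.4   0.    0.74]
```

View pics/w17.png

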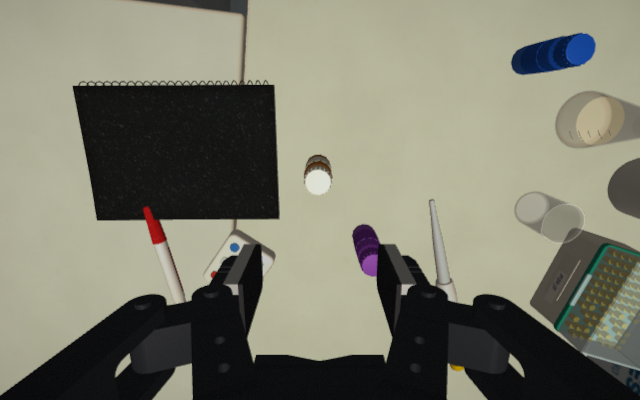

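```bash
python3 - <<'E'
from h import *
m=M('w17'); print(atz(m,317.7,181.7,.085))
E
```

```text
[ 0.42127737 -0.36751752  0.085     ]
```

>>> carry_out(
  series=[
    {"x": -0.1,"y": -0.05,"z": -4,"ax": 0,"ay": 0,"az": 0},
    {"x": -0.1,"y": -0.05,"z": -8,"ax": 0,"ay": 0,"az": 0},
    {"x": -0.1,"y": -0.05,"z": -12,"ax": 0,"ay": 0,"az": 0},
    {"x": -0.1,"y": -0.05,"z": -15,"ax": 0,"ay": 0,"az": 0},
    {"x": -0.1,"y": -0.05,"z": -18,"ax": 0,"ay": 0,"az": 0},
    {"x": -0.1,"y": -0.05,"z": -19.7,"ax": 0,"ay": 0,"az": 0},
    {"x": -0.1,"y": -0.05,"z": -19.7,"ax": 0,"ay": 0,"az": 0},
    {"x": -0.1,"y": -0.05,"z": -19.7,"ax": 0,"ay": 0,"az": 0},
  ],
)

```text
time_s: 37.0
ee_pos: [0.4222, -0.3667, 0.0724]
orientation: [2.087, 2.346, 0.001]
force: [-0.8, -0.8, 0.3]
width: 0.051
```

>>> carry_out(
  series=[
    {"x": 0,"y": 0,"z": 0,"ax": 0,"ay": 0,"az": 0},
    {"x": 0,"y": 0,"z": 0,"ax": 0,"ay": 0,"az": 0},
    {"x": 0,"y": 0,"z": 0,"ax": 0,"ay": 0,"az": 0},
    {"x": 0,"y": 0,"z": 0,"ax": 0,"ay": 0,"az": 0},
    {"x": 0,"y": 0,"z": 0,"ax": 0,"ay": 0,"az": 0},
  ],
  gripper=0,
)

```text
time_s: 37.5
ee_pos: [0.4229, -0.3673, 0.0741]
orientation: [2.085, 2.344, 0.001]
force: [-1.9, 1.1, 9.3]
width: 0.0256
```

```bash
python3 - <<'E'
from h import *
vz('w18')
E
```

```text
t 37.50 pos [ 0.4229 -0.3673  0.0741] yaz 0.1169 tz [ 0.0035 -0.0023 -1.    ] F [-1.9  1.1  9.3] w 0.0256 q [-0.72  0.43 -0.2   0.94  0.    0.74]
```

View pics/w18z.png

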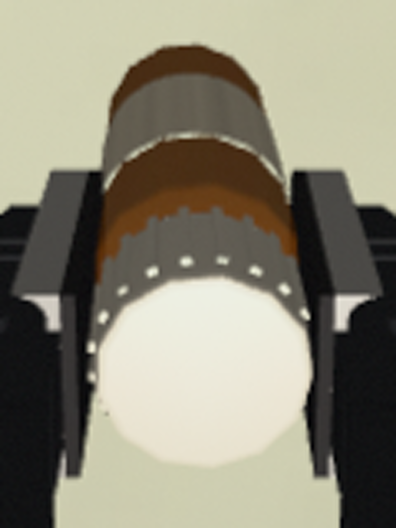

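```bash
python3 - <<'E'
from h import *
off('w18',(205,371),(187,45),(.4229,-.3673),.1169,.085,0)
E
```

```text
cap -0.0003237823524756471 0.0007346931501745987 foot -0.0011224688006590943 -0.0016294601840422737
```

>>> carry_out(
  series=[
    {"x": 0,"y": 0,"z": 3,"ax": 0,"ay": 0,"az": 0},
    {"x": 0,"y": 0,"z": 8,"ax": 0.002,"ay": 0.003,"az": -0.001},
    {"x": 0,"y": 0,"z": 13,"ax": 0.002,"ay": 0.003,"az": -0.001},
    {"x": 0,"y": 0,"z": 18,"ax": 0.002,"ay": 0.003,"az": -0.001},
    {"x": 1,"y": 4,"z": 20.5,"ax": 0.002,"ay": 0.003,"az": -0.001},
    {"x": 2.5,"y": 8.5,"z": 20.5,"ax": 0.002,"ay": 0.003,"az": -0.001},
    {"x": 4,"y": 13,"z": 20.5,"ax": 0.002,"ay": 0.003,"az": -0.001},
    {"x": 5.5,"y": 17.5,"z": 20.5,"ax": 0.002,"ay": 0.003,"az": -0.001},
    {"x": 7,"y": 22,"z": 20.5,"ax": 0.002,"ay": 0.003,"az": -0.001},
    {"x": 8.5,"y": 26.5,"z": 20.5,"ax": 0.002,"ay": 0.003,"az": -0.001},
    {"x": 10,"y": 31,"z": 20.5,"ax": 0.002,"ay": 0.003,"az": -0.001},
    {"x": 11.5,"y": 35.5,"z": 20.5,"ax": 0.002,"ay": 0.003,"az": -0.001},
    {"x": 13,"y": 40,"z": 20.5,"ax": 0.002,"ay": 0.003,"az": -0.001},
    {"x": 13.9,"y": 44.5,"z": 20.5,"ax": 0.002,"ay": 0.003,"az": -0.001},
    {"x": 13.9,"y": 47.5,"z": 20.5,"ax": 0.002,"ay": 0.003,"az": -0.001},
    {"x": 13.9,"y": 48.5,"z": 20.5,"ax": 0.002,"ay": 0.003,"az": -0.001},
    {"x": 13.9,"y": 48.5,"z": 20.5,"ax": 0.002,"ay": 0.003,"az": -0.001},
    {"x": 13.9,"y": 48.5,"z": 20.5,"ax": 0.002,"ay": 0.003,"az": -0.001},
  ],
)

```text
time_s: 39.35
ee_pos: [0.5619, 0.1169, 0.2795]
orientation: [2.089, 2.345, 0.001]
force: [-0.0, -0.1, -0.7]
width: 0.0252
```

```bash
python3 - <<'E'
from h import *
st()
E
```

```text
t 39.35 pos [0.5619 0.1169 0.2795] yaz 0.1156 tz [ 1.e-03 -4.e-04 -1.e+00] F [-0.  -0.1 -0.7] w 0.0252 q [ 0.21  0.37  0.24  1.44 -0.    1.66]
```

>>> carry_out(
  series=[
    {"x": -0.05,"y": 0.08,"z": -2,"ax": 0,"ay": 0,"az": 0},
    {"x": -0.05,"y": 0.08,"z": -5,"ax": 0,"ay": 0,"az": 0},
    {"x": -0.05,"y": 0.08,"z": -7,"ax": 0,"ay": 0,"az": 0},
    {"x": -0.05,"y": 0.08,"z": -8,"ax": 0,"ay": 0,"az": 0},
    {"x": -0.05,"y": 0.08,"z": -8.4,"ax": 0,"ay": 0,"az": 0},
    {"x": -0.05,"y": 0.08,"z": -8.4,"ax": 0,"ay": 0,"az": 0},
  ],
)

```text
time_s: 39.95
ee_pos: [0.5616, 0.1172, 0.196]
orientation: [2.089, 2.344, 0.001]
force: [-0.1, 0.3, -1.1]
width: 0.025
```

>>> carry_out(
  series=[
    {"x": 0.02,"y": 0.03,"z": -0.4,"ax": 0,"ay": 0,"az": 0},
    {"x": 0.02,"y": 0.03,"z": -0.8,"ax": 0,"ay": 0,"az": 0},
    {"x": 0.02,"y": 0.03,"z": -1.2,"ax": 0,"ay": 0,"az": 0},
    {"x": 0.02,"y": 0.03,"z": -1.6,"ax": 0,"ay": 0,"az": 0},
    {"x": 0.02,"y": 0.03,"z": -1.7,"ax": 0,"ay": 0,"az": 0},
  ],
)

```text
time_s: 40.45
ee_pos: [0.5615, 0.1175, 0.1784]
orientation: [2.09, 2.345, 0.0]
force: [-0.5, -0.3, -0.1]
width: 0.0254
```

>>> carry_out(
  series=[
    {"x": 0,"y": 0,"z": -0.6,"ax": 0,"ay": 0,"az": 0},
    {"x": 0,"y": 0,"z": -1.2,"ax": 0,"ay": 0,"az": 0},
    {"x": 0,"y": 0,"z": -1.8,"ax": 0,"ay": 0,"az": 0},
    {"x": 0,"y": 0,"z": -2.4,"ax": 0,"ay": 0,"az": 0},
    {"x": 0,"y": 0,"z": -2.9,"ax": 0,"ay": 0,"az": 0},
    {"x": 0,"y": 0,"z": -3.0,"ax": 0,"ay": 0,"az": 0},
    {"x": 0,"y": 0,"z": -3.0,"ax": 0,"ay": 0,"az": 0},
  ],
)

```text
time_s: 41.15
ee_pos: [0.5615, 0.1175, 0.1483]
orientation: [2.09, 2.345, 0.0]
force: [0.2, 0.4, -1.5]
width: 0.0253
```

>>> carry_out(
  series=[
    {"x": 0,"y": 0,"z": 0,"ax": 0,"ay": 0,"az": 0},
    {"x": 0,"y": 0,"z": 0,"ax": 0,"ay": 0,"az": 0},
    {"x": 0,"y": 0,"z": 0,"ax": 0,"ay": 0,"az": 0},
    {"x": 0,"y": 0,"z": 2,"ax": 0,"ay": 0,"az": 0},
    {"x": 0,"y": 0,"z": 7,"ax": 0,"ay": 0,"az": 0},
    {"x": 0,"y": 2,"z": 11,"ax": 0,"ay": 0,"az": 0},
    {"x": -0.5,"y": 5,"z": 12.5,"ax": 0,"ay": 0,"az": 0},
    {"x": -0.8,"y": 6,"z": 12.5,"ax": 0,"ay": 0,"az": 0},
    {"x": -0.8,"y": 6,"z": 12.5,"ax": 0,"ay": 0,"az": 0},
    {"x": -0.8,"y": 6,"z": 12.5,"ax": 0,"ay": 0,"az": 0},
  ],
  gripper=0.6,
)

```text
time_s: 42.15
ee_pos: [0.5531, 0.1769, 0.2722]
orientation: [2.09, 2.345, -0.003]
force: [0.1, 0.4, -0.6]
width: 0.0517
```

```bash
python3 - <<'E'
from h import *
wr('w19')
im,m=snap('top','t19.png')
cv2.imwrite('pics/t19z.png',cv2.convertScaleAbs(cv2.resize(im[170:260,150:310],None,fx=5,fy=5,interpolation=cv2.INTER_CUBIC),alpha=1.5))
E
```

```text
t 42.15 pos [0.5531 0.1769 0.2722] yaz 0.1153 tz [-9.0e-04 -1.4e-03 -1.0e+00] F [ 0.1  0.4 -0.6] w 0.0517 q [ 0.31  0.39  0.25  1.43 -0.    1.77]
```

View pics/w19.png

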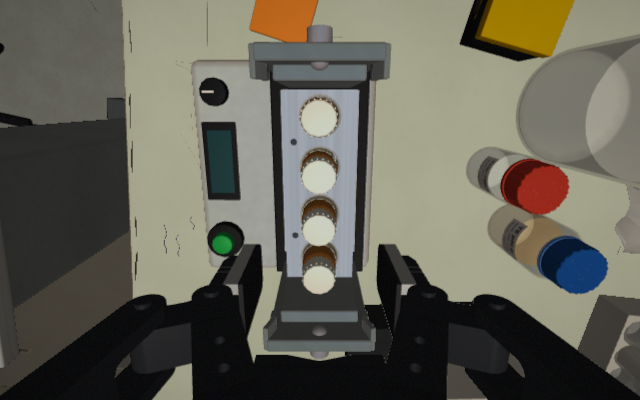

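View pics/t19z.png

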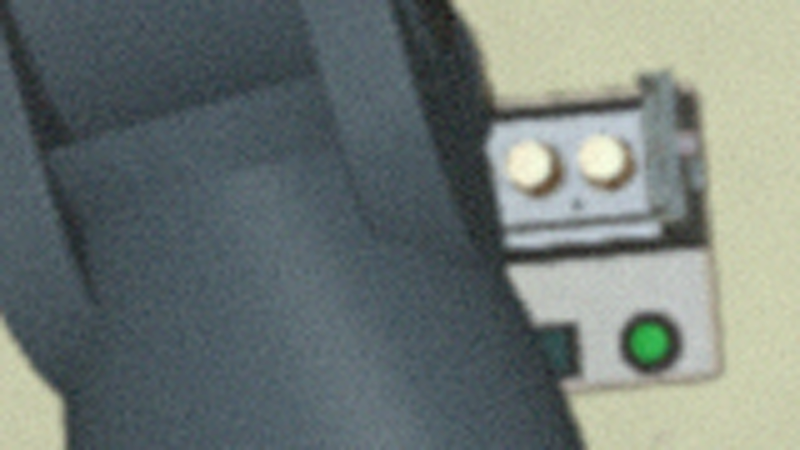

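```bash
python3 - <<'E'
from h import *
a=cv2.imread('pics/w19.png')
g=cv2.inRange(a[90:310,280:360],(150,150,150),(255,255,255)) 
cv2.imwrite('pics/w19z.png',cv2.resize(a[80:310,260:380],None,fx=2.6,fy=2.6,interpolation=cv2.INTER_CUBIC))
m=M('w19')
for p in((319.5,117.5),(319.2,173.5),(319.,229.5),(319.,279.5)):
    X=atz(m,*p,.159); print(X)
E
```

```text
[0.54615792 0.23609978 0.159     ]
[0.55033604 0.19847449 0.159     ]
[0.55498466 0.15727113 0.159     ]
[0.55966104 0.11703178 0.159     ]
```

View pics/w19z.png

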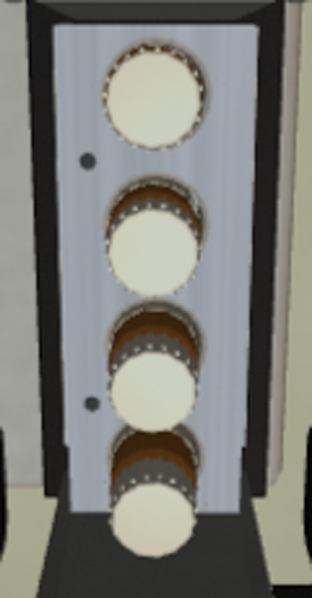

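>>> carry_out(
  series=[
    {"x": -1,"y": 4,"z": 0,"ax": 0,"ay": 0,"az": -0.06},
    {"x": -2,"y": 8,"z": 0,"ax": 0,"ay": 0,"az": -0.12},
    {"x": -3,"y": 12,"z": 0,"ax": 0,"ay": 0,"az": -0.18},
    {"x": -4,"y": 16,"z": 0,"ax": 0,"ay": 0,"az": -0.24},
    {"x": -4.3,"y": 20,"z": 0,"ax": 0,"ay": 0,"az": -0.3},
    {"x": -4.3,"y": 21.4,"z": 0,"ax": 0,"ay": 0,"az": -0.311},
    {"x": -4.3,"y": 21.4,"z": 0,"ax": 0,"ay": 0,"az": -0.311},
    {"x": -4.3,"y": 21.4,"z": 0,"ax": 0,"ay": 0,"az": -0.311},
  ],
)

```text
time_s: 43.05
ee_pos: [0.5106, 0.3895, 0.2717]
orientation: [2.429, 1.992, -0.004]
force: [-0.4, -1.1, 0.7]
width: 0.0511
```

```bash
python3 - <<'E'
from h import *
wr('w20')
a=cv2.imread('pics/w20.png')
cv2.imwrite('pics/w20z.png',cv2.resize(a[60:290,240:400],None,fx=2.6,fy=2.6,interpolation=cv2.INTER_CUBIC))
E
```

```text
t 43.05 pos [0.5106 0.3895 0.2717] yaz -0.1969 tz [-0.0019 -0.0018 -1.    ] F [-0.4 -1.1  0.7] w 0.0511 q [ 0.65  0.53  0.47  1.51 -0.    2.42]
```

View pics/w20.png

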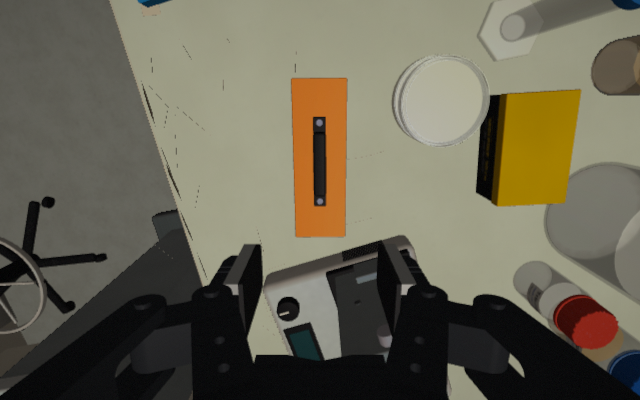

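View pics/w20z.png

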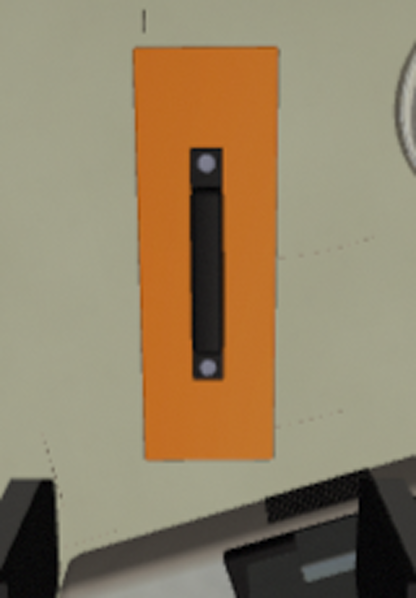

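```bash
python3 - <<'E'
from h import *
np.set_printoptions(precision=4,suppress=True)
m=M('w20');f=lambda p:((p[0]+.5)/2.6-.5+240,(p[1]+.5)/2.6-.5+60)
c=[atz(m,*f(p),.006) for p in((134,48),(278,48),(273,459.5),(146,459.5))]
for q in c: print(q)
print('ctr',np.mean(c,0),'len',np.linalg.norm(c[0]-c[3]),np.linalg.norm(c[0]-c[1]))
v=c[0]+c[1]-c[2]-c[3]; print('yaw',np.arctan2(-v[0],v[1]))
for z in(.006,.012,.026):
  a=atz(m,*f((206.5,163)),z);b=atz(m,*f((208,367.5)),z); print('screw',z,a,b,(a+b)/2,np.arctan2(-(a-b)[0],(a-b)[1]),np.linalg.norm(a-b))
a=atz(m,*f((207,187)),.026);b=atz(m,*f((208,352)),.026);print('bar',(a+b)/2,np.linalg.norm(a-b))
print(tri([(m,f((206.5,163))),(C['top'],zt1(99,188))]),tri([(m,f((208,367.5))),(C['top'],zt1(244,218))]))
E
```

```text
[0.4989 0.4871 0.006 ]
[0.5567 0.4756 0.006 ]
[0.5231 0.298  0.006 ]
[0.4651 0.3095 0.006 ]
ctr [0.511  0.3926 0.006 ] len 0.18080690805351546 0.058948398450185166
yaw -0.18746750702479864
screw 0.006 [0.519  0.4362 0.006 ] [0.5021 0.3476 0.006 ] [0.5106 0.3919 0.006 ] -0.18881197355911672 0.09021298825405855
screw 0.012 [0.5191 0.4366 0.012 ] [0.5024 0.3493 0.012 ] [0.5108 0.3929 0.012 ] -0.18881197355911633 0.08881209074711605
screw 0.026 [0.5193 0.4374 0.026 ] [0.5032 0.3533 0.026 ] [0.5113 0.3953 0.026 ] -0.188811973559117 0.08554332989758363
bar [0.5111 0.394  0.026 ] 0.06917794996202578
[0.5185 0.4367 0.0121] [0.5019 0.3484 0.0085]
```

>>> carry_out(
  series=[
    {"x": 0.04,"y": 0.34,"z": -5,"ax": 0,"ay": 0,"az": 0.009},
    {"x": 0.04,"y": 0.34,"z": -10,"ax": 0,"ay": 0,"az": 0.009},
    {"x": 0.04,"y": 0.34,"z": -15,"ax": 0,"ay": 0,"az": 0.009},
    {"x": 0.04,"y": 0.34,"z": -19,"ax": 0,"ay": 0,"az": 0.009},
    {"x": 0.04,"y": 0.34,"z": -22,"ax": 0,"ay": 0,"az": 0.009},
    {"x": 0.04,"y": 0.34,"z": -23.8,"ax": 0,"ay": 0,"az": 0.009},
    {"x": 0.04,"y": 0.34,"z": -23.8,"ax": 0,"ay": 0,"az": 0.009},
    {"x": 0.04,"y": 0.34,"z": -23.8,"ax": 0,"ay": 0,"az": 0.009},
  ],
)

```text
time_s: 43.9
ee_pos: [0.5116, 0.3917, 0.0349]
orientation: [2.421, 2.001, -0.003]
force: [0.7, 0.3, 0.4]
width: 0.0513
```

```bash
python3 - <<'E'
from h import *
wr('w21')
E
```

```text
t 43.90 pos [0.5116 0.3917 0.0349] yaz -0.1895 tz [-0.0013 -0.0015 -1.    ] F [0.7 0.3 0.4] w 0.0513 q [ 0.65  0.62  0.02  0.97 -0.    2.41]
```

View pics/w21_b.png

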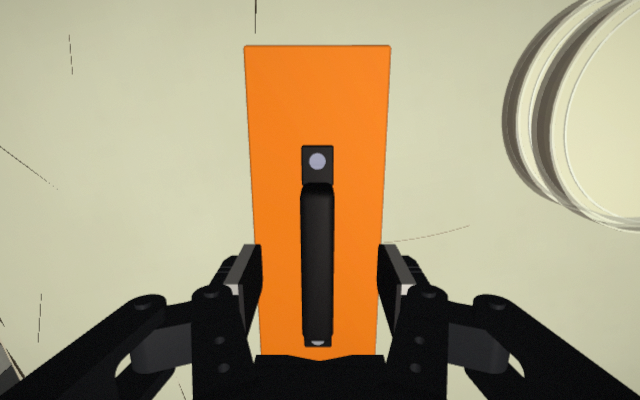

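Centred on the bar; close.

>>> carry_out(
  series=[
    {"x": 0,"y": 0,"z": 0,"ax": 0,"ay": 0,"az": 0},
    {"x": 0,"y": 0,"z": 0,"ax": 0,"ay": 0,"az": 0},
    {"x": 0,"y": 0,"z": 0,"ax": 0,"ay": 0,"az": 0},
    {"x": 0,"y": 0,"z": 0,"ax": 0,"ay": 0,"az": 0},
    {"x": 0,"y": 0,"z": 0,"ax": 0,"ay": 0,"az": 0},
    {"x": 0,"y": 0,"z": 0,"ax": 0,"ay": 0,"az": 0},
  ],
  gripper=0,
)

```text
time_s: 44.55
ee_pos: [0.5125, 0.3926, 0.0368]
orientation: [2.421, 2.001, 0.002]
force: [-1.4, -2.1, 8.9]
width: 0.0119
```

```bash
python3 - <<'E'
from h import *
st()
E
```

```text
t 44.55 pos [0.5125 0.3926 0.0368] yaz -0.1893 tz [ 1.4e-03  3.0e-04 -1.0e+00] F [-1.4 -2.1  8.9] w 0.0119 q [ 0.65  0.62  0.02  0.97 -0.    2.41]
```

>>> carry_out(
  series=[
    {"x": 0,"y": 0,"z": 2,"ax": 0,"ay": 0,"az": 0},
    {"x": 0,"y": 0,"z": 6,"ax": 0,"ay": 0,"az": 0},
    {"x": 0,"y": 0,"z": 10,"ax": 0,"ay": 0,"az": 0},
    {"x": 0,"y": 0,"z": 14,"ax": 0,"ay": 0,"az": 0},
    {"x": 0,"y": 0,"z": 18,"ax": 0,"ay": 0,"az": 0},
    {"x": 0,"y": 0,"z": 21.5,"ax": 0,"ay": 0,"az": 0},
    {"x": 0,"y": 0,"z": 22,"ax": 0,"ay": 0,"az": 0},
    {"x": 0,"y": 0,"z": 22,"ax": 0,"ay": 0,"az": 0},
    {"x": 0,"y": 0,"z": 22,"ax": 0,"ay": 0,"az": 0},
  ],
)

```text
time_s: 45.45
ee_pos: [0.5121, 0.3924, 0.2554]
orientation: [2.421, 2.001, -0.001]
force: [0.4, -0.9, -1.8]
width: 0.0122
```

```bash
python3 - <<'E'
from h import *
wr('w22')
E
```

```text
t 45.45 pos [0.5121 0.3924 0.2554] yaz -0.1892 tz [-1.e-04 -9.e-04 -1.e+00] F [ 0.4 -0.9 -1.8] w 0.0122 q [ 0.65  0.54  0.44  1.47 -0.    2.41]
```

View pics/w22.png

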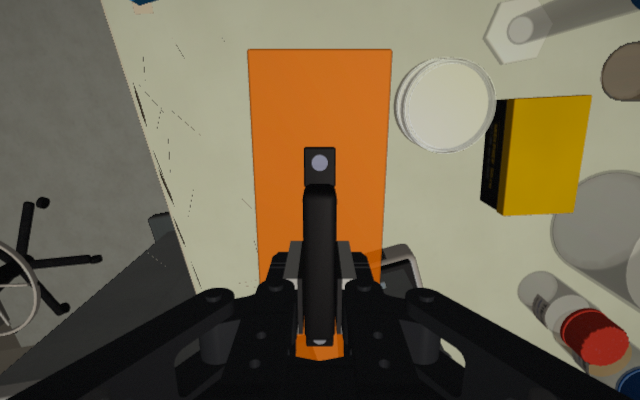

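```bash
python3 - <<'E'
from h import *
np.set_printoptions(precision=4,suppress=True)
a=cv2.imread('pics/w22.png')
cv2.imwrite('pics/w22z.png',cv2.resize(a[40:290,240:400],None,fx=2.4,fy=2.4,interpolation=cv2.INTER_CUBIC))
m=M('w22'); tcp=np.array([.5121,.3924]);z=.2246
y=np.array([np.cos(-.1892),np.sin(-.1892)]);x=np.array([-y[1],y[0]])
for p in((248,50),(392,50),(258.5,270),(382.5,240)):
    q=atz(m,*p,z)[:2]-tcp; print(p,x@q,y@q)
q=atz(m,319.5,162,.2186+.010)[:2]-tcp; print(x@q,y@q)
E
```

```text
(248, 50) 0.09000172200577586 -0.029461377015853857
(392, 50) 0.09004337252426918 0.029417829903030192
(258.5, 270) -0.009327064783338557 -0.029910962702698458
(382.5, 240) 0.006450137459851033 0.029797308158105353
0.04451919041054278 -0.0001952848290069696
```

View pics/w22z.png

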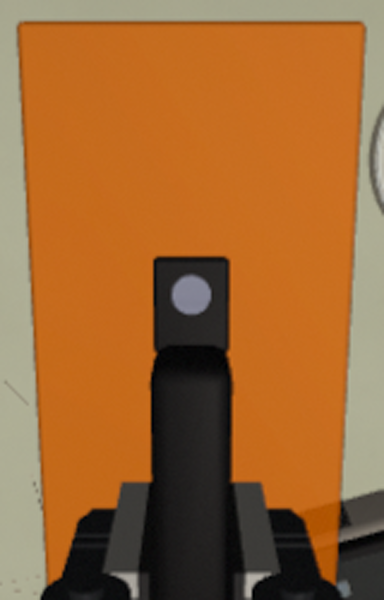

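>>> carry_out(
  series=[
    {"x": 0.5,"y": -3,"z": 0.5,"ax": 0,"ay": 0,"az": 0.06},
    {"x": 1,"y": -6,"z": 0.5,"ax": 0,"ay": 0,"az": 0.12},
    {"x": 2,"y": -10,"z": 0.5,"ax": 0,"ay": 0,"az": 0.18},
    {"x": 3,"y": -14,"z": 0.5,"ax": 0,"ay": 0,"az": 0.24},
    {"x": 3.7,"y": -17.5,"z": 0.5,"ax": 0,"ay": 0,"az": 0.3},
    {"x": 4.09,"y": -20.5,"z": 0.5,"ax": 0,"ay": 0,"az": 0.305},
    {"x": 4.09,"y": -21.6,"z": 0.5,"ax": 0,"ay": 0,"az": 0.305},
    {"x": 4.09,"y": -21.6,"z": 0,"ax": 0,"ay": 0,"az": 0.305},
    {"x": 4.09,"y": -21.6,"z": 0,"ax": 0,"ay": 0,"az": 0.305},
    {"x": 4.09,"y": -21.6,"z": 0,"ax": 0,"ay": 0,"az": 0.305},
  ],
)

```text
time_s: 46.5
ee_pos: [0.5525, 0.1773, 0.2545]
orientation: [2.088, 2.347, -0.003]
force: [-0.2, -0.3, -0.9]
width: 0.0123
```

```bash
python3 - <<'E'
from h import *
wr('w23')
E
```

```text
t 46.50 pos [0.5525 0.1773 0.2545] yaz 0.1168 tz [-0.0012 -0.0014 -1.    ] F [-0.2 -0.3 -0.9] w 0.0123 q [ 0.31  0.38  0.2   1.39 -0.    1.76]
```

View pics/w23.png

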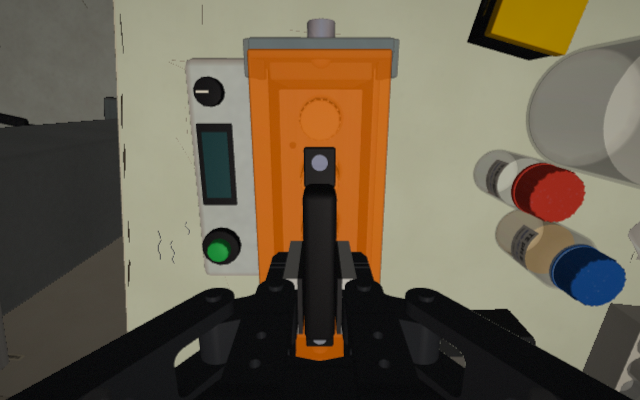

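>>> carry_out(
  series=[
    {"x": 0.05,"y": -0.08,"z": -1,"ax": 0,"ay": 0,"az": -0.001},
    {"x": 0.05,"y": -0.08,"z": -2,"ax": 0,"ay": 0,"az": -0.001},
    {"x": 0.05,"y": -0.08,"z": -3,"ax": 0,"ay": 0,"az": -0.001},
    {"x": 0.05,"y": -0.08,"z": -3,"ax": 0,"ay": 0,"az": -0.001},
    {"x": 0.05,"y": -0.08,"z": -3,"ax": 0,"ay": 0,"az": -0.001},
  ],
)

```text
time_s: 47.05
ee_pos: [0.5529, 0.1765, 0.2245]
orientation: [-2.089, -2.347, 0.003]
force: [0.4, -0.2, -1.9]
width: 0.0125
```

```bash
python3 - <<'E'
from h import *
wr('w24')
im,m=snap('scene','s24.png')
cv2.imwrite('pics/s24z.png',cv2.convertScaleAbs(cv2.resize(im[135:245,185:325],None,fx=5.5,fy=5.5,interpolation=cv2.INTER_CUBIC),alpha=1.5))
a=cv2.imread('pics/w24.png')
cv2.imwrite('pics/w24z.png',cv2.resize(a[10:210,200:440],None,fx=3,fy=3,interpolation=cv2.INTER_CUBIC))
E
```

```text
t 47.05 pos [0.5529 0.1765 0.2245] yaz 0.1161 tz [-0.0014 -0.0016 -1.    ] F [ 0.4 -0.2 -1.9] w 0.0125 q [ 0.31  0.39  0.13  1.32 -0.    1.76]
```

View pics/s24z.png

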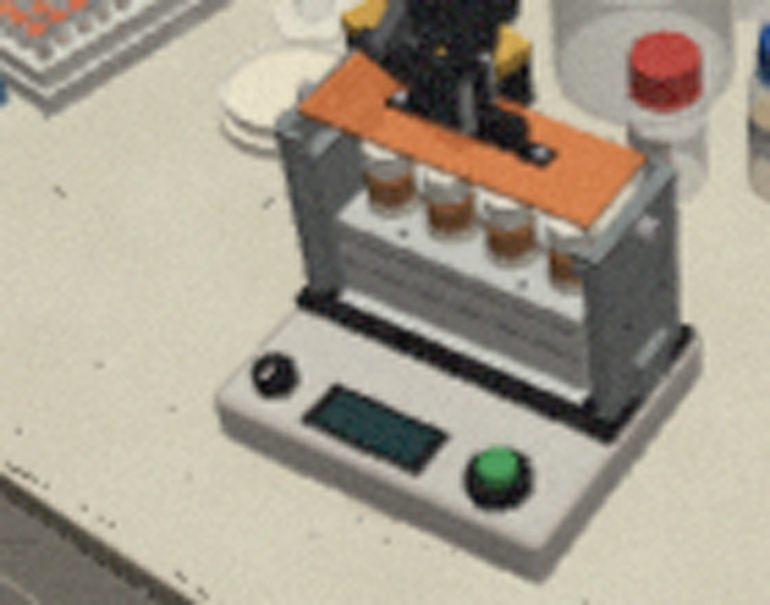

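View pics/w24z.png

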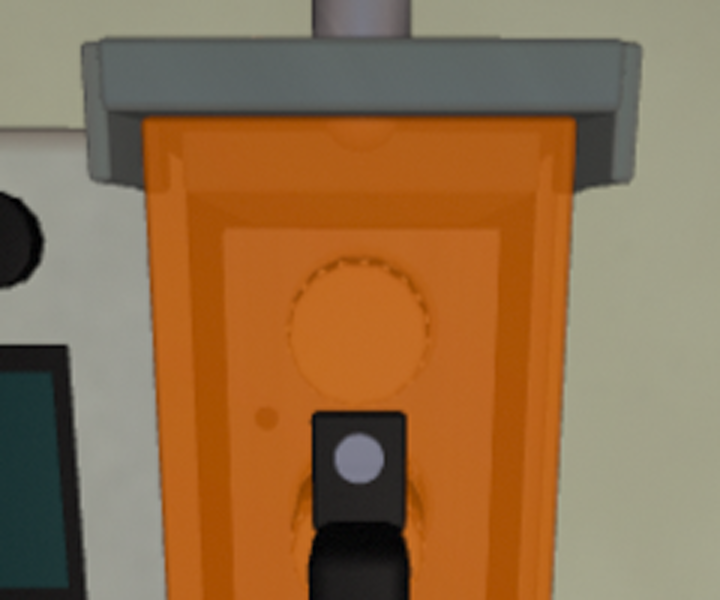

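```bash
python3 - <<'E'
from h import *
m=M('w24'); f=lambda p:((p[0]+.5)/3-.5+200,(p[1]+.5)/3-.5+10)
c=np.array([.5531,.1757]);yv=np.array([-np.sin(.1155),np.cos(.1155)])
for n,p,z in(('wall',(360,111.5),.184),('cov',(360,118.5),.1937),('wallouter',(360,40),.184)):
    print(n,yv@(atz(m,*f(p),z)[:2]-c))
E
```

```text
wall 0.09344786159545566
cov 0.09119568810729992
wallouter 0.1028255148186027
```

>>> carry_out(
  series=[
    {"x": 0.01,"y": 0,"z": -0.4,"ax": 0,"ay": 0,"az": 0},
    {"x": 0.01,"y": 0,"z": -0.8,"ax": 0,"ay": 0,"az": 0},
    {"x": 0.01,"y": 0,"z": -1.0,"ax": 0,"ay": 0,"az": 0},
    {"x": 0.01,"y": 0,"z": -1.2,"ax": 0,"ay": 0,"az": 0},
    {"x": 0.01,"y": 0,"z": -1.2,"ax": 0,"ay": 0,"az": 0},
  ],
)

```text
time_s: 47.65
ee_pos: [0.5534, 0.1765, 0.213]
orientation: [2.089, 2.346, -0.002]
force: [-0.1, -1.6, 0.9]
width: 0.0125
```

>>> carry_out(
  series=[
    {"x": -0.02,"y": 0,"z": -0.3,"ax": 0,"ay": 0,"az": 0},
    {"x": -0.02,"y": 0,"z": -0.6,"ax": 0,"ay": 0,"az": 0},
    {"x": -0.02,"y": 0,"z": -0.9,"ax": 0,"ay": 0,"az": 0},
    {"x": -0.02,"y": 0,"z": -1.2,"ax": 0,"ay": 0,"az": 0},
    {"x": -0.02,"y": 0,"z": -1.4,"ax": 0,"ay": 0,"az": 0},
    {"x": -0.02,"y": 0,"z": -1.4,"ax": 0,"ay": 0,"az": 0},
  ],
)

```text
time_s: 48.25
ee_pos: [0.5531, 0.1765, 0.1989]
orientation: [2.089, 2.346, -0.002]
force: [-0.6, 0.3, 0.2]
width: 0.0121
```

```bash
python3 - <<'E'
from h import *
wr('w25')
im,m=snap('scene','s25.png')
cv2.imwrite('pics/s25z.png',cv2.convertScaleAbs(cv2.resize(im[135:245,185:325],None,fx=5.5,fy=5.5,interpolation=cv2.INTER_CUBIC),alpha=1.5))
a=cv2.imread('pics/w25.png')
cv2.imwrite('pics/w25z.png',cv2.resize(a[10:210,200:440],None,fx=3,fy=3,interpolation=cv2.INTER_CUBIC))
E
```

```text
t 48.25 pos [0.5531 0.1765 0.1989] yaz 0.1160 tz [-5.0e-04 -1.4e-03 -1.0e+00] F [-0.6  0.3  0.2] w 0.0121 q [ 0.31  0.39  0.08  1.25 -0.    1.76]
```

View pics/w25z.png

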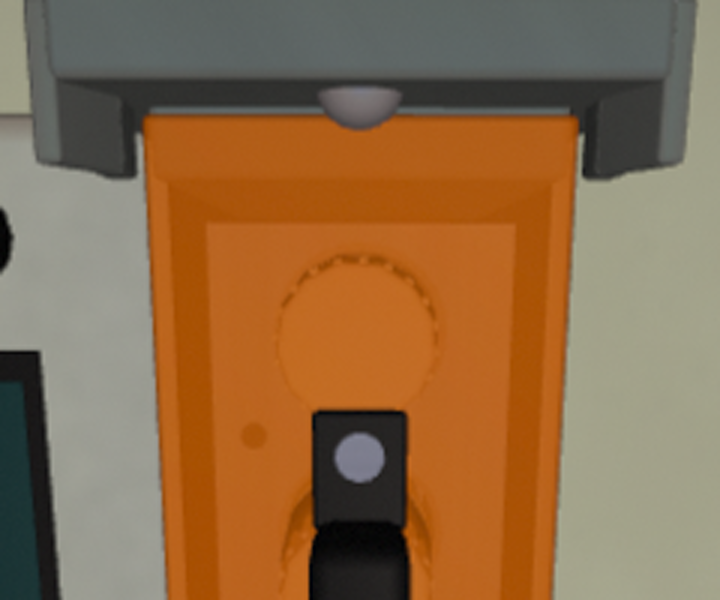

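View pics/s25z.png

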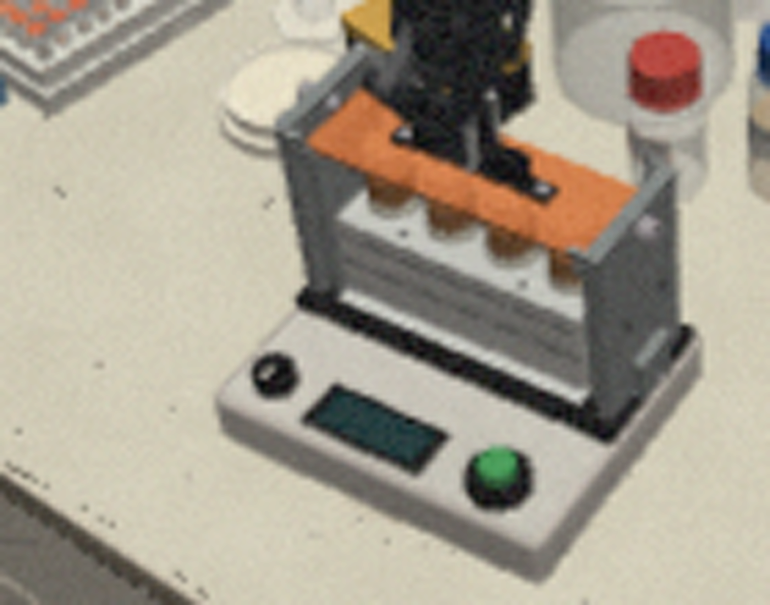

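>>> carry_out(
  series=[
    {"x": 0,"y": 0,"z": -0.2,"ax": 0,"ay": 0,"az": 0},
    {"x": 0,"y": 0,"z": -0.3,"ax": 0,"ay": 0,"az": 0},
    {"x": 0,"y": 0,"z": -0.3,"ax": 0,"ay": 0,"az": 0},
    {"x": 0,"y": 0,"z": -0.3,"ax": 0,"ay": 0,"az": 0},
  ],
)

```text
time_s: 48.75
ee_pos: [0.5532, 0.1766, 0.1987]
orientation: [2.088, 2.345, 0.002]
force: [-15.5, -5.5, 37.7]
width: 0.0125
```

>>> carry_out(
  series=[
    {"x": 0,"y": 0,"z": 0,"ax": 0,"ay": 0,"az": 0},
    {"x": 0,"y": 0,"z": 0,"ax": 0,"ay": 0,"az": 0},
    {"x": 0,"y": 0,"z": 0,"ax": 0,"ay": 0,"az": 0},
    {"x": 0,"y": 0,"z": 0,"ax": 0,"ay": 0,"az": 0},
    {"x": 0,"y": 0,"z": 3,"ax": 0,"ay": 0,"az": 0},
    {"x": 0,"y": 0,"z": 7,"ax": 0,"ay": 0,"az": 0},
    {"x": 0,"y": -2,"z": 8,"ax": 0,"ay": 0,"az": 0},
    {"x": 0,"y": -5,"z": 8,"ax": 0,"ay": 0,"az": 0},
    {"x": 0,"y": -5,"z": 8,"ax": 0,"ay": 0,"az": 0},
    {"x": 0,"y": -5,"z": 8,"ax": 0,"ay": 0,"az": 0},
  ],
  gripper=0.6,
)

```text
time_s: 49.75
ee_pos: [0.5532, 0.1263, 0.2785]
orientation: [2.089, 2.344, 0.001]
force: [-0.0, -0.4, 0.4]
width: 0.0515
```

```bash
python3 - <<'E'
from h import *
wr('w26')
im,m=snap('scene','s26.png')
cv2.imwrite('pics/s26z.png',cv2.convertScaleAbs(cv2.resize(im[135:245,185:325],None,fx=5.5,fy=5.5,interpolation=cv2.INTER_CUBIC),alpha=1.5))
E
```

```text
t 49.75 pos [0.5532 0.1263 0.2785] yaz 0.1149 tz [ 1.9e-03 -4.0e-04 -1.0e+00] F [-0.  -0.4  0.4] w 0.0515 q [ 0.22  0.35  0.22  1.43 -0.    1.68]
```

View pics/w26.png

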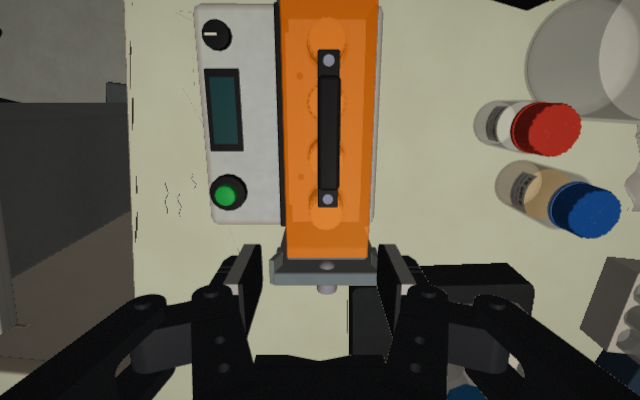

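View pics/s26z.png

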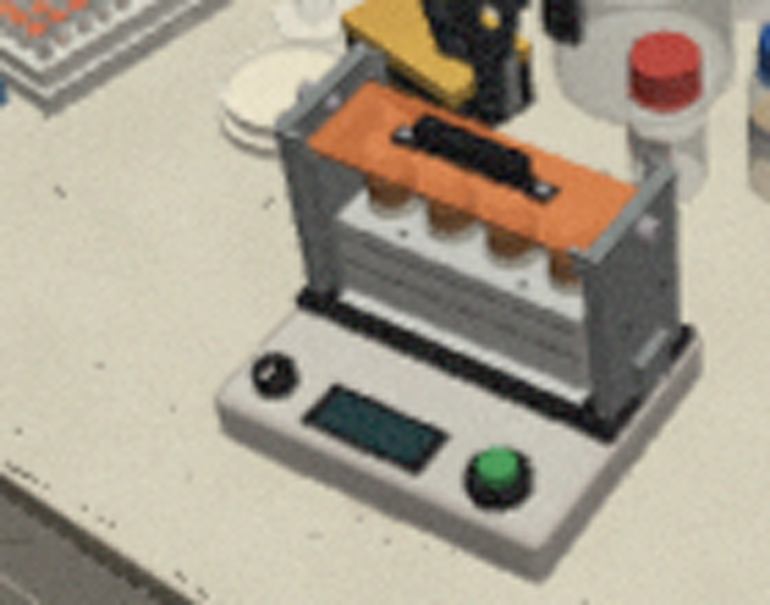

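```bash
python3 - <<'E'
from h import *
np.set_printoptions(precision=2,suppress=True)
m=M('w26');c=np.array([.5531,.1757]);a=.1155;xv=np.array([np.cos(a),np.sin(a)]);yv=np.array([-xv[1],xv[0]])
for z in(.168,.172,.175,.184):
    print(z,[P(m,[*(c+sx*.03*xv-.091*yv),z]) for sx in(-1,1)])
print('nose',P(m,[*(c-.0895*yv),.173]),'screws if level',[P(m,[*(c+s*.0445*yv),.172]) for s in(1,-1)])
im=cv2.imread('pics/w26.png')
cv2.imwrite('pics/w26z.png',cv2.resize(im[30:300,260:400],None,fx=2.2,fy=2.2,interpolation=cv2.INTER_CUBIC))
cv2.imwrite('pics/w26y.png',cv2.resize(im[220:300,260:400],None,fx=5,fy=5,interpolation=cv2.INTER_CUBIC))
sc=C['scene']
for z in(.168,.178): print('scene',z,[(P(sc,[*(c+sx*.03*xv+sy*.091*yv),z])-np.array([185,135])+.5)*5.5-.5 for sx in(-1,1) for sy in(1,-1)])
E
```

```text
0.168 [array([286.06, 259.16]), array([367.42, 259.08])]
0.172 [array([285.56, 261.59]), array([368.18, 261.51])]
0.175 [array([285.18, 263.46]), array([368.76, 263.38])]
0.184 [array([283.96, 269.35]), array([370.59, 269.27])]
nose [326.93 260.28] screws if level [array([328.22,  61.63]), array([327.29, 200.  ])]
scene 0.168 [array([302.08, 145.2 ]), array([588.42, 262.58]), array([367.49,  81.45]), array([648.06, 191.96])]
scene 0.178 [array([299.26, 131.46]), array([587.4 , 248.93]), array([365.16,  67.73]), array([647.47, 178.28])]
```

View pics/w26y.png

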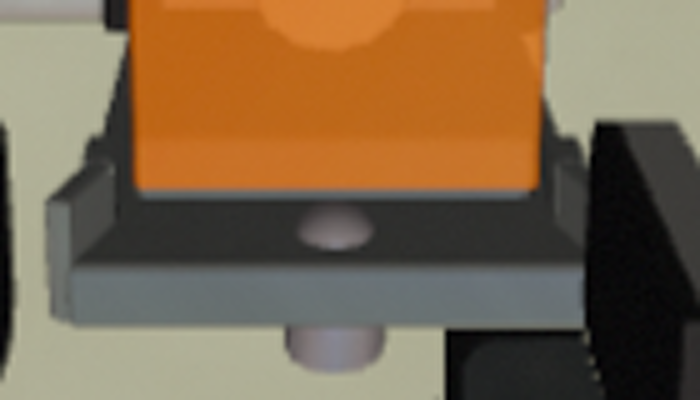

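```bash
python3 - <<'E'
from h import *
np.set_printoptions(precision=4,suppress=True)
im=cv2.imread('pics/w26.png'); h=cv2.cvtColor(im,cv2.COLOR_BGR2HSV)
g=cv2.inRange(h,(45,120,90),(75,255,255)); n,l,s,c=cv2.connectedComponentsWithStats(g); i=1+np.argmax(s[1:,4]); print(s[i],c[i])
m=M('w26'); b=atz(m,*c[i],.064); print(b)
cc=np.array([.5531,.1757]);a=.1155;xv=np.array([np.cos(a),np.sin(a)]);yv=np.array([-xv[1],xv[0]])
print('in shaker',xv@(b[:2]-cc),yv@(b[:2]-cc),'press pt',b[:2]-.003*xv)
im3=cv2.imread('pics/w2.png');h=cv2.cvtColor(im3,cv2.COLOR_BGR2HSV);g=cv2.inRange(h,(45,120,90),(75,255,255)); n,l,s,c=cv2.connectedComponentsWithStats(g); i=1+np.argmax(s[1:,4]); print(s[i],atz(M('w2'),*c[i],.064))
E
```

```text
[215 186  20  20 313] [224.6326 195.5942]
[0.4608 0.0938 0.064 ]
in shaker -0.10110943689388766 -0.07075053145142916 press pt [0.4578 0.0934]
[212 233  20  19 278] [0.4609 0.0933 0.064 ]
```

>>> carry_out(
  series=[
    {"x": -3,"y": -1,"z": 0,"ax": 0,"ay": 0,"az": 0},
    {"x": -6,"y": -2,"z": 0,"ax": 0,"ay": 0,"az": 0},
    {"x": -9.4,"y": -3.3,"z": 0,"ax": 0,"ay": 0,"az": 0},
    {"x": -9.4,"y": -3.3,"z": -3,"ax": 0,"ay": 0,"az": 0},
    {"x": -9.4,"y": -3.3,"z": -7,"ax": 0,"ay": 0,"az": 0},
    {"x": -9.4,"y": -3.3,"z": -11,"ax": 0,"ay": 0,"az": 0},
    {"x": -9.4,"y": -3.3,"z": -14,"ax": 0,"ay": 0,"az": 0},
    {"x": -9.4,"y": -3.3,"z": -16,"ax": 0,"ay": 0,"az": 0},
    {"x": -9.4,"y": -3.3,"z": -17,"ax": 0,"ay": 0,"az": 0},
    {"x": -9.4,"y": -3.3,"z": -17,"ax": 0,"ay": 0,"az": 0},
  ],
  gripper=0,
)

```text
time_s: 50.85
ee_pos: [0.4585, 0.0944, 0.1075]
orientation: [2.088, 2.347, -0.001]
force: [-0.1, -0.0, -0.4]
width: 0.0001
```

```bash
python3 - <<'E'
from h import *
wr('w27')
im,m=snap('scene','s27.png')
cv2.imwrite('pics/s27z.png',cv2.convertScaleAbs(cv2.resize(im[135:245,185:325],None,fx=5.5,fy=5.5,interpolation=cv2.INTER_CUBIC),alpha=1.5))
E
```

```text
t 50.85 pos [0.4585 0.0944 0.1075] yaz 0.1170 tz [-3.e-04 -7.e-04 -1.e+00] F [-0.1 -0.  -0.4] w 0.0001 q [ 0.2   0.23 -0.39  0.95 -0.    1.66]
```

View pics/w27_b.png

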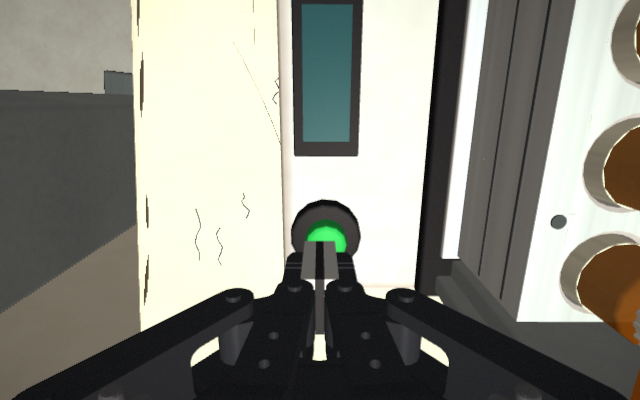

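View pics/s27z.png

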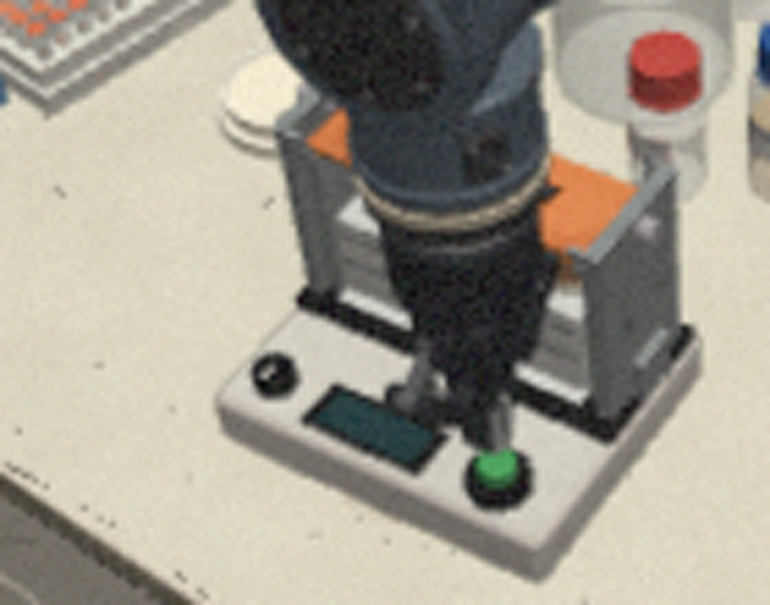

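>>> carry_out(
  series=[
    {"x": 0,"y": -0.05,"z": -0.8,"ax": 0,"ay": 0,"az": 0},
    {"x": 0,"y": -0.05,"z": -1.4,"ax": 0,"ay": 0,"az": 0},
    {"x": 0,"y": -0.05,"z": -1.9,"ax": 0,"ay": 0,"az": 0},
    {"x": 0,"y": -0.05,"z": -2.2,"ax": 0,"ay": 0,"az": 0},
    {"x": 0,"y": -0.05,"z": -2.2,"ax": 0,"ay": 0,"az": 0},
  ],
)

```text
time_s: 51.45
ee_pos: [0.4596, 0.0939, 0.0869]
orientation: [2.087, 2.346, 0.002]
force: [-0.2, -0.7, 3.3]
width: -0.0001
```

>>> carry_out(
  series=[
    {"x": 0,"y": 0,"z": -0.2,"ax": 0,"ay": 0,"az": 0},
    {"x": 0,"y": 0,"z": -0.4,"ax": 0,"ay": 0,"az": 0},
    {"x": 0,"y": 0,"z": -0.5,"ax": 0,"ay": 0,"az": 0},
    {"x": 0,"y": 0,"z": -0.5,"ax": 0,"ay": 0,"az": 0},
  ],
)

```text
time_s: 51.85
ee_pos: [0.4599, 0.094, 0.0834]
orientation: [2.086, 2.345, 0.004]
force: [-12.5, -2.3, 37.5]
width: -0.0001
```

```bash
python3 - <<'E'
from h import *
wr('w28')
im,m=snap('scene','s28.png')
a=cv2.imread('pics/s27.png')
z=lambda i:cv2.convertScaleAbs(cv2.resize(i[205:235,255:295],None,fx=9,fy=9,interpolation=cv2.INTER_CUBIC),alpha=1.5)
cv2.imwrite('pics/s28z.png',np.hstack([z(a),z(im)]))
E
```

```text
t 51.85 pos [0.4599 0.094  0.0834] yaz 0.1166 tz [ 3.7e-03  1.0e-04 -1.0e+00] F [-12.5  -2.3  37.5] w -0.0001 q [ 0.2   0.25 -0.43  0.88 -0.    1.66]
```

View pics/s28z.png

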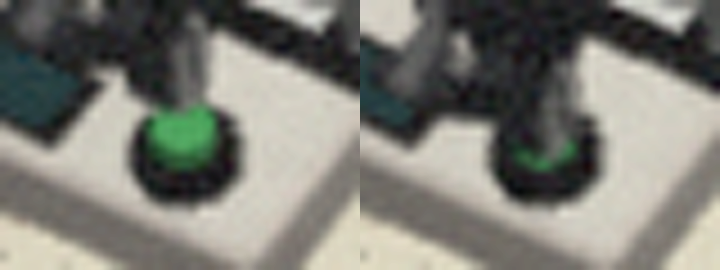

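View pics/w28_b.png

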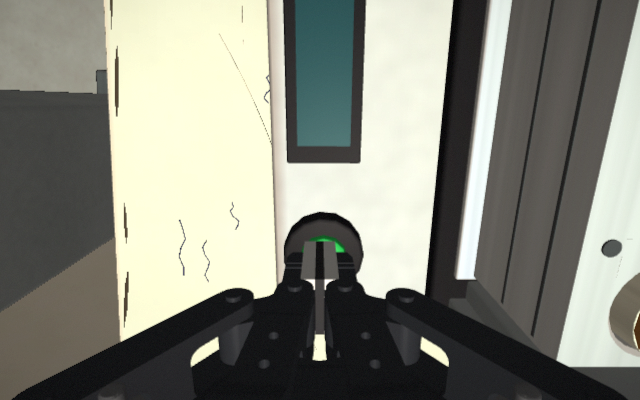

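>>> carry_out(
  series=[
    {"x": 0,"y": 0,"z": 1,"ax": 0,"ay": 0,"az": 0},
    {"x": 0,"y": 0,"z": 5,"ax": 0,"ay": 0,"az": 0},
    {"x": 0,"y": 0,"z": 10,"ax": 0,"ay": 0,"az": 0},
    {"x": 0,"y": 0,"z": 15,"ax": 0,"ay": 0,"az": 0},
    {"x": 1,"y": 1,"z": 19,"ax": 0,"ay": 0,"az": 0},
    {"x": 5,"y": 4,"z": 19,"ax": 0,"ay": 0,"az": 0},
    {"x": 9.3,"y": 8,"z": 19,"ax": 0,"ay": 0,"az": 0},
    {"x": 9.3,"y": 8.2,"z": 19,"ax": 0,"ay": 0,"az": 0},
    {"x": 9.3,"y": 8.2,"z": 19,"ax": 0,"ay": 0,"az": 0},
  ],
)

```text
time_s: 52.85
ee_pos: [0.5533, 0.177, 0.2722]
orientation: [2.085, 2.347, 0.002]
force: [-0.2, 0.2, -0.1]
width: -0.0002
```

```bash
python3 - <<'E'
from h import *
im,m=wr('w29')
cv2.imwrite('pics/w29z.png',cv2.resize(im[20:340,190:400],None,fx=1.85,fy=1.85,interpolation=cv2.INTER_CUBIC))
im,m=snap('scene','s29.png')
cv2.imwrite('pics/s29z.png',cv2.convertScaleAbs(cv2.resize(im[135:245,185:325],None,fx=5.5,fy=5.5,interpolation=cv2.INTER_CUBIC),alpha=1.5))
E
```

```text
t 52.85 pos [0.5533 0.177  0.2722] yaz 0.1179 tz [ 2.1e-03 -5.0e-04 -1.0e+00] F [-0.2  0.2 -0.1] w -0.0002 q [ 0.31  0.38  0.24  1.43 -0.    1.76]
```

View pics/w29z.png

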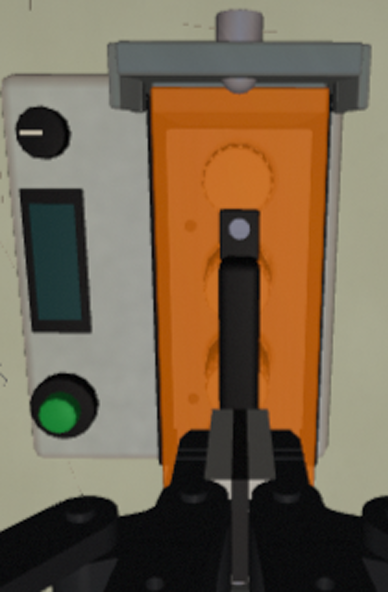

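View pics/s29z.png

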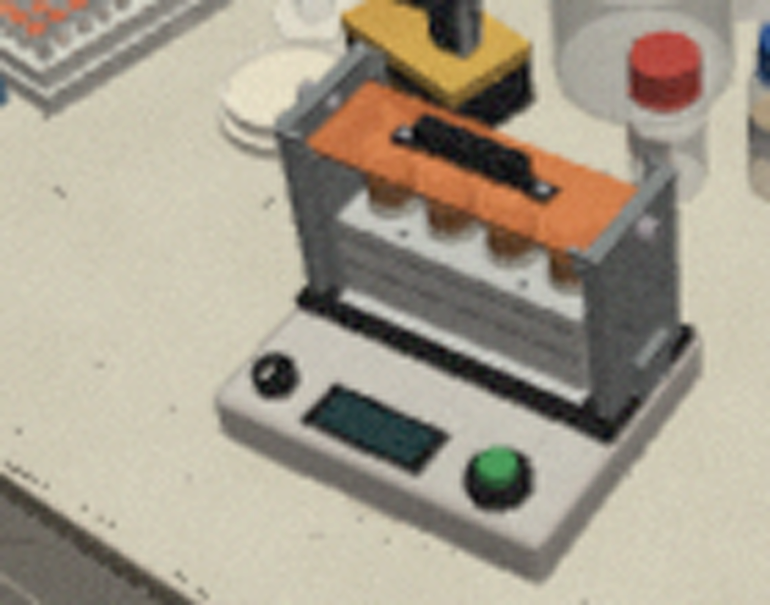

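```bash
python3 - <<'E'
from h import *
st(); print(job_done())
E
```

```text
t 52.95 pos [0.5523 0.1755 0.2733] yaz 0.1167 tz [ 3.1e-03 -4.0e-04 -1.0e+00] F [ 0.5  0.7 -0.1] w -0.0001 q [ 0.31  0.38  0.24  1.43 -0.    1.76]
the job is handed in; nothing more can be done
None
```

I finished the whole job in order and handed it in at about 53 s; the hand-in gave no verdict.

- **Block:** it is seated on both pins. The well fit put its top at 115–116 mm with no tilt. One earlier fit that also used the block's corners gave 117.5 mm and a slight pitch, with poor residuals, so I went with the wells-only fit.
- **Vials:** there were four, each lowered into its own well with under 2 N of force. In the wrist view the cap centres lie about 40 mm apart over the wells, which matches vials that are home.
- **Cover:** I laid it centred on the ledges and pressed it down. It ended up on the ledges: at 38 N it moved no further. The left nose can be seen over the plate. The right end's image position matches the seated height to about 1 px, but I could not see the right nose overlapping the plate directly.
- **Start button:** I pressed it to the stop at about 37 N, more force than it needed. It showed flush while pressed and stood out again after I let go.

The flask and beaker were not touched. The arm was clear of everything at hand-in, with no contact force. I saw no sign that the cover had been knocked aside during the run.

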